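Feed one terminal block with one turn of the handwheel

TASK

Lay the loose terminal block lengthwise in the feeder's open channel, in front of the pusher, and let go of it. Then turn the handwheel by its knob clockwise (seen from above) through one full revolution, so that the pusher drives the block into the exit guide and draws back; finish by feel, with the wheel left resting against the stop hidden in the casing, but do not force it against that stop. Leave the cup, bottle and screwdriver where they stand.

Things in the scene. Friction and masses are not known exactly. Their poses are not given: they have to be found in the camera images.
- feeder: Hand-cranked terminal-block feeder, fixed to the bench: grey casing 172 x 180 x 56 mm on a 200 x 196 mm base, a flat steel handwheel (160 mm across, rim top at 82 mm, hub nut at 93 mm) on top, a feed bed out of its +y side. Origin: on the bench under the wheel's vertical axle; z up, y is the feed direction.
- loading (a point): Loading place: middle of the channel floor (feeder x 0, y 152, z 30 mm; axes as the feeder's). The bed is 70 mm wide; the channel, along y, is 16 mm wide between walls 7 mm thick and 4 mm high. The home pusher's face is 27 mm behind (-y; up to 2 mm less). Block centred here over the channel, give or take 10 mm in y, is right.
- guide (a point): Mouth of the exit guide, on the channel floor (feeder y 188 mm). From here two lips overhang the channel for 68 mm along +y: underside 14.5 mm and top 18.5 mm above the floor, 42 mm wide over all. One wheel turn sends the pusher 70 mm out and back, which leaves the block's centre about 26 mm past this point.
- block_mid (a point): Centre of the green terminal block (12 x 38 x 11 mm: x, y, z; 20 g), loose on the bench, lying flat; half-way up. Its y is its length. Either end may go first.
- knob_mid (a point): Middle of the black crank knob that stands up from the wheel's rim: 24 mm diameter, 36 mm tall (18 mm above and 18 mm below this point), 65 mm from the axle, middle 106 mm above the bench. It spins freely on its own pin, so the gripper need not turn with the wheel.
- handwheel (a joint): Wheel angle, rad, growing clockwise seen from above. At angle a the knob lies at (-65 cos a, 65 sin a) mm in the feeder's frame; starts within 0.1 of 0. Drag at the knob about 5 N, with 2 N more or less on the way (spring of the pusher; none near the end). The hidden stop is met somewhere from 5.93 to 6.63, set anew each time. Let go, the wheel springs back 3 mm at most.
- pusher (a joint): How far the pusher is out of its home place, m; 0 to 0.07, largest at half a turn.
- buffer (a joint): Compression of the spring buffer that is the hidden stop, m; 0 until the wheel meets it. 1 mm is 50 mrad of the wheel (3.3 mm at the knob) and adds 5 N at the knob; over 2.2 mm (11 N above the drag) is forcing it. This reading is too coarse: judge by the force at the knob. A pin in the casing's -y side moves out as much.
- cup: Black parts cup, 96 mm across, 72 mm tall, bystander; origin under its middle.
- bottle: White bottle with a pointed cap, 55 mm across, 122 mm tall, bystander; origin under its middle.
- driver: Screwdriver, 178 mm long, lying on the bench, bystander; origin under its middle.

How it is judged:
On the way, in this order (a step that is already met when the one before it is completed fails the run):
1. the block lies flat in the channel before the pusher, let go, with the wheel not yet turned (x of block_mid in the frame of feeder between -0.005 and 0.005 m and y of block_mid in the frame of feeder between 0.14 and 0.167 m and z of block_mid in the frame of feeder between 0.03 and 0.04 m and angle between the y axis of block_mid and the y axis of feeder, either way round below 0.25 rad and value of joint handwheel below 0.5 rad and contact force between the fingers and anything else below 0.1 N), for 0.2 s.
2. the wheel is past half a turn and the pusher has driven the block into the exit guide (value of joint handwheel above 3.3 rad and x of block_mid in the frame of feeder between -0.005 and 0.005 m and y of block_mid in the frame of feeder between 0.208 and 0.222 m and z of block_mid in the frame of feeder between 0.03 and 0.042 m and angle between the y axis of block_mid and the y axis of feeder, either way round below 0.25 rad), for 0.05 s.
3. the wheel has met the hidden stop (value of joint buffer above 0.00015 m), for 0.1 s.
At the end, for the whole second after the job is handed in: The block lies flat in the exit guide with its centre 208 to 222 mm along the feeder's y and within 5 mm of the channel's middle; the pusher is back within 6 mm of home; the wheel is left after one revolution in contact with the hidden stop (buffer pressed by at least 0.15 mm) (x of block_mid in the frame of feeder between -0.005 and 0.005 m and y of block_mid in the frame of feeder between 0.208 and 0.222 m and z of block_mid in the frame of feeder between 0.03 and 0.042 m and angle between the y axis of block_mid and the y axis of feeder, either way round below 0.25 rad and value of joint buffer above 0.00015 m and value of joint pusher below 0.006 m); the robot touches nothing.
It fails at once if the wheel is forced against the hidden stop (buffer pressed by more than 2.2 mm) (value of joint buffer above 0.0022 m).
It fails at once if the cup, bottle or screwdriver is moved by more than 20 mm (distance of any of cup, bottle, driver from where it was at the start of the episode above 0.02 m).
It also fails if it takes over 72 s, if anything falls off the work surface, if the arm or the gripper's body presses on something with over 40 N, if the wrist force passes 120 N, or if a joint passes its speed limit or range.

ROBOT

A 7-joint arm with a two-finger parallel gripper is mounted at the origin on a cart in front of the work surface, level with it; the furniture and walls round the work are solid. World frame = base frame: x ahead of the robot, y to its left, z up, the work surface at z = 0. Lengths are in m, angles in rad, forces in N, time in s.
With the tool pointing down it reaches from about 0.4 to 0.85 m from the base axis. Payload 10.4 kg.
Tool frame: the origin (TCP) lies midway between the tips of the shut fingers; the grasp point (between the pads) lies 19 mm behind it; z points along the fingers, y is the direction in which the jaws open and shut (so a half turn about z gives the same grasp; the last joint's range is limited). The gripper opens to 87 mm and grips with 3 to 60 N. Pads are 19 mm wide; open, the fingers measure 117 mm over their backs; the gripper's body (75 mm by 190 mm) begins 51 mm behind the grasp point.
Start: joints at [-1.187, 0.332, -0.065, 1.46, 0.022, 1.35, -0.088], TCP at [0.247, 0.574, 0.223] pointing down, gripper open.
Joint ranges: [-2.6, 2.6], [-0.5, 2.12], [-1.47, 1.34], [0.16, 2.42], [-1.27, 4.41], [0.06, 2.06], [-2.6, 2.6]. Speed limits (rad/s): [2.22, 2.22, 2.79, 2.79, 3.14, 3.14, 3.14].

INTERFACE

Orientations are given as a unit quaternion [x, y, z, w].
In Python, from bench import r gives the robot as it stands.
- The arm moves only by the tool step_arm, never from a script. Its argument "increments" is a list of rows, each a list of 2 entries, a list of its own where there are three numbers: the shift along the tool's x, y, z in m, then the turn, a rotation vector about the tool's x, y, z in rad. A call has 1 to 5 rows; each row is the pose to reach, as a shift and turn from the pose measured when the call began, along the tool's axes at that moment; what a row does not reach only later rows make up. A row lasts 1/10 s, in which the tool goes at most 50 mm and 8.59 degrees, less where a joint would pass 70% of its speed; a pose out of reach is approached as far as the arm can. A call with a gripper value outside its range is refused whole. "hand" is the closure, from -1 (fully open) to 1 (shut), so that 0 is half open, set as the call begins (left out, the last holds). The fingers move at their own pace and stop on an object; "grip_force" is the grip in N (left out, the last holds). Time passes only in rows, so rows that repeat a pose let the fingers close. It gives the time, the measured TCP pose, the force and the opening at its end, in the units of the state.
- r.read_state(): the state, without advancing time (a new reading comes with each control period).
- r.camera(name): name is "scene" or "top" or "wrist"; returns a dict with "pixels" (480x640x3 uint8, blue, green, red), "camera_matrix" (3x3 intrinsics, pixels), "extrinsics" (4x4, takes a point from camera to world coordinates). Camera axes: x right, y up, looking along -z (the intrinsics and any distortion apply to the point x, -y, -z); pixel columns grow to the right and rows downward; lengths in m; the calibration is good to about 2 mm. A picture is of the moment at which its call begins. There is no depth.
- r.close_job(): hands the job in, once; it reports no verdict.
The state is a dict: "time": time; "joint_positions": joint angles; "joint_vel": joint speeds; "joint_torque": joint torques, N m; "ee_pos": TCP position; "eef_rot": TCP orientation; "ft_force": force on the tool from outside, world axes, zero at the start; "torque": the same for the moment, N m; "width": finger opening in m.
Only numpy, scipy, OpenCV 4.12 (cv2) and the standard library are available. Lean on these libraries where they do the work, as an engineer would, in place of code of your own. Each camera call takes 0.05 s, during which the arm holds its last target.

## Working session

There is one attempt and no reset: what is moved stays moved. The work goes in short steps, Python scripts to look and compute and a tool call to move; the robot and the scene stay as the last step left them, time stands still between calls to the robot, and variables do not carry over. Pictures are saved under pics/ and viewed, and the job is handed in when it is done.

Besides the shell and the picture viewer there is one more tool, called after "Emit:" by a JSON object that holds its "name" and its "arguments", one argument or row to a line. step_arm: Moves the arm, as the interface text tells. Its arguments: {"type":"object","properties":{"increments":{"type":"array"},"hand":{"type":"number"},"grip_force":{"type":"number"}},"required":["increments"]}

```bash
ls; mkdir -p pics
python3 - <<'E'
from bench import r
import cv2,numpy as np
s=r.read_state();print(s)
for n in("scene","top","wrist"):
    c=r.camera(n);cv2.imwrite(f"pics/{n}0.png",c["pixels"]);print(n,c["camera_matrix"].tolist(),np.round(c["extrinsics"],4).tolist(), [k for k in c])
E
```

```text
pics
{'time': 0.0, 'joint_positions': array([-1.18659929,  0.33287624, -0.06472559,  1.46093259,  0.02157873,
        1.3498868 , -0.08846693]), 'joint_vel': array([-0.00049211, -0.0003654 , -0.00072756,  0.00088557, -0.00017179,
        0.00066857,  0.00032127]), 'joint_torque': array([ 5.76495622e-04, -6.23260045e+01,  2.50025588e-02, -3.89894485e+01,
       -6.13466394e-02,  3.98377818e-02,  1.65169972e-04]), 'ee_pos': array([0.24712695, 0.57365229, 0.22175543]), 'eef_rot': array([ 2.01962962e-01,  9.79392907e-01, -6.93086990e-04, -1.24845361e-04]), 'ft_force': array([-0.10256627,  0.0323514 , -0.83330739]), 'torque': array([-0.02234346, -0.00038903, -0.00870625]), 'width': 0.0873222708940773}
scene [[592.4069655125555, 0.0, 312.0998565686573], [0.0, 592.4069655125555, 251.70781691450966], [0.0, 0.0, 1.0]] [[0.9856, 0.1459, -0.0852, 0.4404], [-0.1689, 0.8588, -0.4836, -0.6806], [0.0026, 0.491, 0.8711, 1.3643], [0.0, 0.0, 0.0, 1.0]] ['pixels', 'camera_matrix', 'extrinsics']
top [[517.7615502727344, 0.0, 327.2471636389807], [0.0, 517.7615502727344, 243.05230276839632], [0.0, 0.0, 1.0]] [[-0.0114, 0.9897, -0.143, 0.3509], [-0.9999, -0.0123, -0.0058, 0.042], [-0.0075, 0.1429, 0.9897, 1.7246], [0.0, 0.0, 0.0, 1.0]] ['pixels', 'camera_matrix', 'extrinsics']
wrist [[398.6957027968712, 0.0, 321.53559541921226], [0.0, 398.6957027968712, 240.66390552483955], [0.0, 0.0, 1.0]] [[0.3955, -0.8781, -0.2692, 0.1732], [0.9185, 0.3782, 0.1157, 0.6064], [0.0002, -0.293, 0.9561, 0.3832], [0.0, 0.0, 0.0, 1.0]] ['pixels', 'camera_matrix', 'extrinsics']
```

View pics/scene0.png

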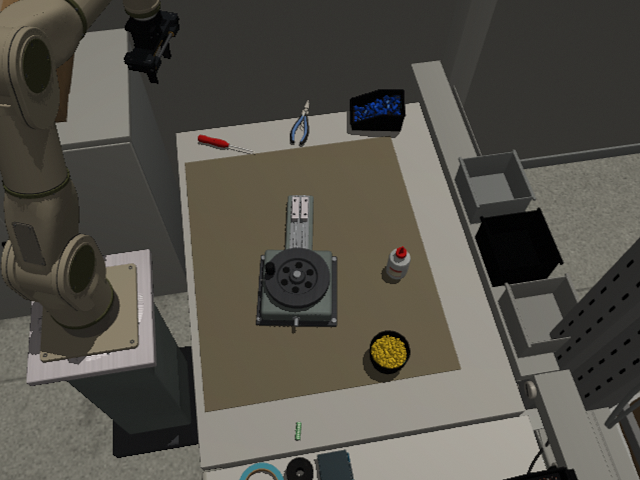

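View pics/top0.png

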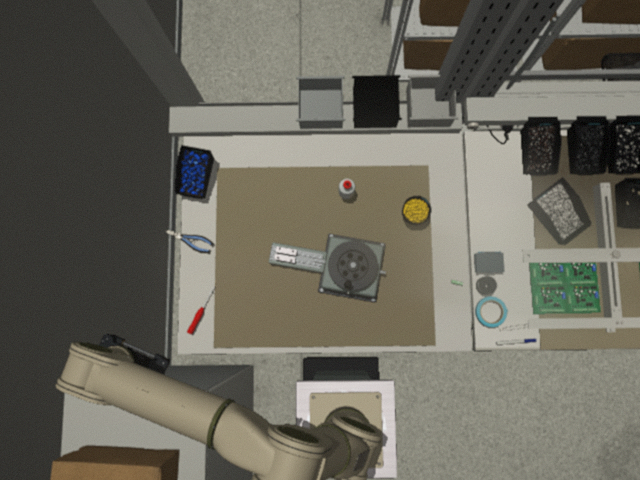

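View pics/wrist0.png

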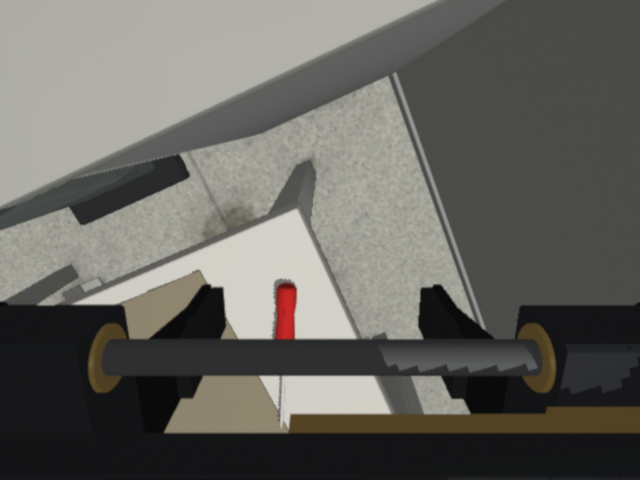

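The top view shows the block at about (456,282), the feeder hub at (353,265) with its bed running left, and the knob at about (348,286). In the scene view the block is at about (298,431) and the hub at (297,274). I'll zoom in on both to get finer positions.

```bash
cat > h.py <<'E'
import numpy as np,cv2
from bench import r
from scipy.spatial.transform import Rotation as R
def ray(c,uv,z):
    K=c["camera_matrix"];T=c["extrinsics"]
    d=np.linalg.inv(K)@np.array([uv[0],uv[1],1.]);d=T[:3,:3]@(d*[1,-1,-1]);o=T[:3,3]
    return o+d*(z-o[2])/d[2]
def proj(c,p):
    T=c["extrinsics"];q=T[:3,:3].T@(np.array(p)-T[:3,3]);q=q*[1,-1,-1];q=c["camera_matrix"]@q;return q[:2]/q[2]
def totool(p):  # world pos -> shift in tool axes
    s=r.read_state();return R.from_quat(s["eef_rot"]).inv().apply(np.array(p)-s["ee_pos"])
def crop(px,x,y,w,h,k):return cv2.resize(px[y:y+h,x:x+w],None,fx=k,fy=k,interpolation=cv2.INTER_CUBIC)
E
python3 - <<'E'
from h import *
t=r.camera("top");s=r.camera("scene")
a=crop(t["pixels"],262,222,133,85,6);cv2.imwrite("pics/a.png",a)
b=crop(s["pixels"],245,185,100,145,4);cv2.imwrite("pics/b.png",b)
c1=crop(t["pixels"],440,265,35,35,10);c2=crop(s["pixels"],280,412,35,35,10);cv2.imwrite("pics/c.png",np.hstack([c1,c2]))
print(ray(t,(456,282),.0055),ray(s,(298,431),.0055))
for nm,c in(("top",t),("scene",s)):
    px=c["pixels"].astype(int);g=px[...,1]-np.maximum(px[...,0],px[...,2])
    m=np.zeros(g.shape,bool);
    if nm=="top": m[265:300,440:475]=1
    else: m[412:447,280:315]=1
    m&=g>25
    y,x=np.nonzero(m);P=np.array([ray(c,(u,v),.011) for u,v in zip(x,y)]);mu=P.mean(0);w,V=np.linalg.eigh(np.cov(P[:,:2].T));print(nm,len(x),x.mean(),y.mean(),mu,V[:,1],np.sqrt(w*12))
E
```

```text
[ 0.46354231 -0.37295352  0.0055    ] [ 0.46383552 -0.37724441  0.0055    ]
top 5 454.8 281.8 [ 0.46388914 -0.36770093  0.011     ] [0.53464232 0.84507845] [0.00412727 0.01696054]
scene 53 297.9622641509434 430.3018867924528 [ 0.46390954 -0.37690105  0.011     ] [0.25178376 0.96778352] [0.01029316 0.037768  ]
```

View pics/a.png

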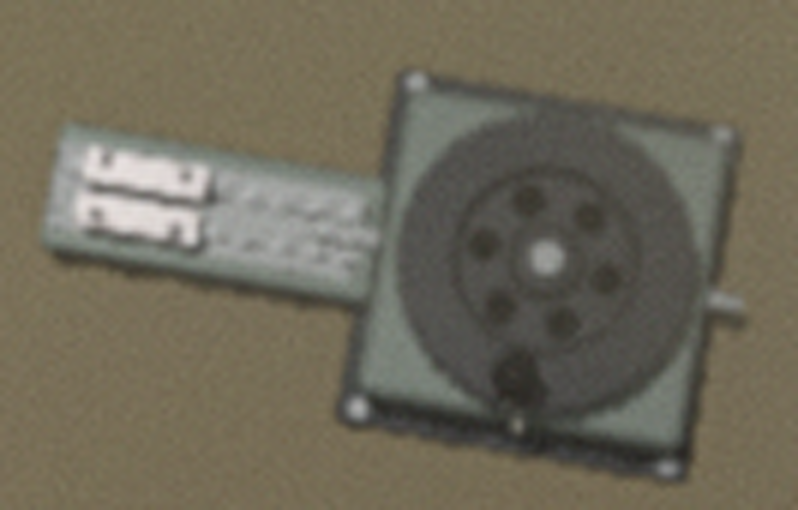

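View pics/b.png

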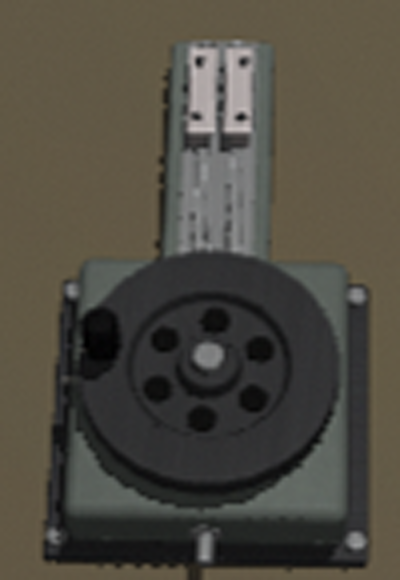

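View pics/c.png

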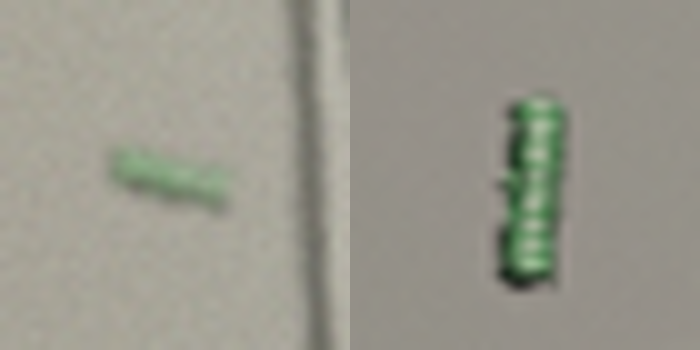

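Run:
```python
from h import *
t=r.camera("top");s=r.camera("scene")
A=lambda u,v:((u+.5)/6-.5+262,(v+.5)/6-.5+222)
B=lambda u,v:((u+.5)/4-.5+245,(v+.5)/4-.5+185)
print("hub",ray(t,A(546,258),.093),ray(s,B(208,356),.093))
print("knob top",ray(t,A(517,375),.124),ray(s,B(101,328),.124))
Pt=[ray(t,A(*q),.006)for q in((415,82),(727,133),(357,408),(668,467))]
Ps=[ray(s,B(*q),.006)for q in((72,289),(357,295),(56,537),(356,540))]
print(np.round(Pt,4),np.mean(Pt,0));print(np.round(Ps,4),np.mean(Ps,0))
# lips corners (top z 0.0485)
L=[ray(s,B(*q),.0485)for q in((189,47),(188,131),(250,47),(252,134))];print(np.round(L,4))
L=[ray(t,A(*q),.0485)for q in((90,145),(78,232),(212,165),(200,247))];print(np.round(L,4))
C=lambda u,v:((u+.5)/10-.5+280,(v+.5)/10-.5+412)
D=lambda u,v:((u+.5)/10-.5+440,(v+.5)/10-.5+265)
print("blk s",ray(s,C(190,98),.011),ray(s,C(184,275),.011));print("t",ray(t,D(112,162),.011),ray(t,D(228,192),.011))
```

```text
hub [ 0.51673263 -0.02783913  0.093     ] [ 0.51767151 -0.02844688  0.093     ]
knob top [ 0.45330891 -0.01048717  0.124     ] [ 0.45622418 -0.01530627  0.124     ]
[[ 0.6255  0.04    0.006 ]
 [ 0.5944 -0.1339  0.006 ]
 [ 0.4437  0.0742  0.006 ]
 [ 0.4093 -0.0965  0.006 ]] [ 0.51824171 -0.02905145  0.006     ]
[[ 0.4429  0.0798  0.006 ]
 [ 0.626   0.0442  0.006 ]
 [ 0.4106 -0.0924  0.006 ]
 [ 0.5932 -0.1255  0.006 ]] [ 0.51817777 -0.02347011  0.006     ]
[[0.5443 0.2274 0.0485]
 [0.5334 0.1613 0.0485]
 [0.5848 0.2206 0.0485]
 [0.5746 0.1519 0.0485]]
[[0.5861 0.2176 0.0485]
 [0.5385 0.224  0.0485]
 [0.5743 0.1511 0.0485]
 [0.5295 0.1577 0.0485]]
blk s [ 0.46832774 -0.35758038  0.011     ] [ 0.46086591 -0.39580439  0.011     ]
t [ 0.4675124  -0.35450948  0.011     ] [ 0.45716419 -0.39227121  0.011     ]
```

Both cameras agree: feeder origin about (0.5175, -0.028) with yaw about -0.187, and block about (0.464, -0.375) with yaw about -0.21. I'm moving toward the block now.

Emit:
{"name": "step_arm", "arguments": {
  "increments": [
    [[-0.045,-0.02,-0.006],[0,0,0.14]],
    [[-0.09,-0.04,-0.012],[0,0,0.28]],
    [[-0.135,-0.06,-0.018],[0,0,0.42]],
    [[-0.18,-0.08,-0.024],[0,0,0.56]],
    [[-0.225,-0.105,-0.03],[0,0,0.7]]
  ],
  "hand": -1
}}

```text
time: 0.85
ee_pos: [0.4125, 0.3884, 0.2526]
eef_rot: [0.528, 0.849, 0.0, 0.0]
ft_force: [1.7, 0.2, 0.7]
width: 0.0865
```

```bash
cat > plan.py <<'E'
from h import *
import sys
p=list(map(float,sys.argv[1:4]));yaw=float(sys.argv[4]) # yaw of tool y axis wrt world x
s=r.read_state();M=R.from_quat(s["eef_rot"])
Y=np.array([np.cos(yaw),np.sin(yaw),0]);Z=np.array([0,0,-1.]);T=R.from_matrix(np.c_[np.cross(Y,Z),Y,Z])
print("t",s["time"],"pos",np.round(s["ee_pos"],4),"shift",np.round(totool(p),4),"turn",np.round((M.inv()*T).as_rotvec(),4),"F",np.round(s["ft_force"],2),"w",round(s["width"],4))
E
python3 plan.py .464 -.375 .16 -.21
```

```text
t 0.85 pos [0.4125 0.3884 0.2526] shift [-0.7074 -0.2915  0.0925] turn [ 2.000e-04 -1.000e-04  6.682e-01] F [1.66 0.21 0.71] w 0.0865
```

Emit:
{"name": "step_arm", "arguments": {
  "increments": [
    [[-0.044,-0.018,0],[0,0,0.13]],
    [[-0.088,-0.036,0],[0,0,0.26]],
    [[-0.132,-0.054,0],[0,0,0.4]],
    [[-0.176,-0.072,0],[0,0,0.53]],
    [[-0.222,-0.091,0],[0,0,0.668]]
  ]
}}

```text
time: 1.35
ee_pos: [0.4288, 0.1473, 0.2527]
eef_rot: [0.779, 0.627, 0.0, -0.0]
ft_force: [2.0, 0.2, -0.8]
width: 0.087
```

```bash
python3 plan.py .464 -.375 .16 -.21
```

```text
t 1.35 pos [0.4288 0.1473 0.2527] shift [-0.5029  0.1456  0.0922] turn [ 0.0004 -0.0009 -0.0047] F [ 1.96  0.15 -0.84] w 0.087
```

Emit:
{"name": "step_arm", "arguments": {
  "increments": [
    [[-0.047,0.013,0],[0,0,0]],
    [[-0.094,0.027,0],[0,0,0]],
    [[-0.141,0.041,0],[0,0,0]],
    [[-0.188,0.054,0],[0,0,0]],
    [[-0.235,0.068,0],[0,0,0]]
  ]
}}

```text
time: 1.85
ee_pos: [0.4449, -0.0988, 0.2528]
eef_rot: [0.779, 0.627, 0.001, -0.0]
ft_force: [1.2, 0.0, -0.6]
width: 0.0868
```

Emit:
{"name": "step_arm", "arguments": {
  "increments": [
    [[-0.047,0.013,0.01],[0,0,0]],
    [[-0.094,0.027,0.02],[0,0,0]],
    [[-0.141,0.041,0.03],[0,0,0]],
    [[-0.188,0.054,0.04],[0,0,0]],
    [[-0.235,0.068,0.05],[0,0,0]]
  ]
}}

```text
time: 2.35
ee_pos: [0.4616, -0.3429, 0.2027]
eef_rot: [0.778, 0.628, 0.002, 0.0]
ft_force: [1.1, 1.2, 1.2]
width: 0.0869
```

```bash
python3 plan.py .464 -.375 .12 -.21
python3 - <<'E'
from h import *
c=r.camera("wrist");cv2.imwrite("pics/w1.png",c["pixels"]);print(proj(c,[.464,-.375,.011]))
E
```

```text
t 2.35 pos [ 0.4616 -0.3429  0.2027] shift [-0.031   0.009   0.0826] turn [ 0.0025 -0.0019 -0.0032] F [1.09 1.22 1.16] w 0.0869
[330.71328204 245.80415185]
```

View pics/w1.png

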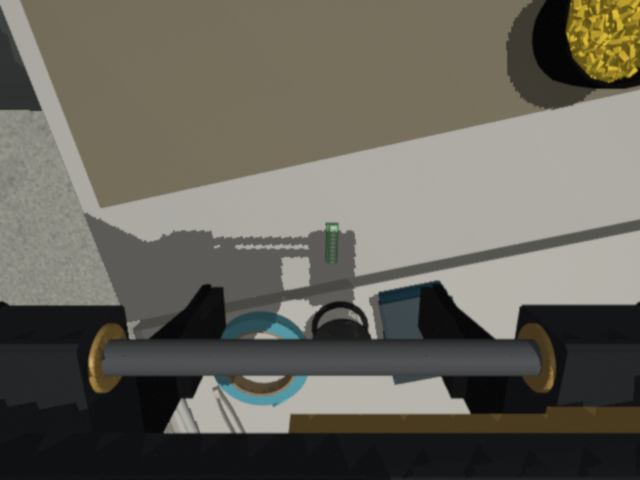

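The wrist view has the block at about (332,243), nearly vertical in the picture. I'll fit its pose from the green mask.

```bash
cat > blk.py <<'E'
from h import *
import sys
z=float(sys.argv[1])
c=r.camera("wrist");px=c["pixels"].astype(int);g=px[...,1]-px[...,2]
m=((g>12)&(px[...,1]-px[...,0]>5)).astype(np.uint8);m[:,:230]=0;m[:,430:]=0
m=cv2.morphologyEx(m,cv2.MORPH_CLOSE,np.ones((5,5)))
n,l,st,ce=cv2.connectedComponentsWithStats(m);i=1+np.argmax(st[1:,4]);print(st[i],ce[i])
y,x=np.nonzero(l==i);P=np.array([ray(c,q,z) for q in zip(x,y)])[:,:2].astype(np.float32)
(cx,cy),(w,h),a=cv2.minAreaRect(P*1000);d=cv2.boxPoints(((cx,cy),(w,h),a));e=[d[1]-d[0],d[2]-d[1]];e=max(e,key=np.linalg.norm);e=e*np.sign(e[1])
print("rect",cx,cy,w,h,"yaw",np.arctan2(-e[0],e[1]),"mean",P.mean(0))
cv2.imwrite(sys.argv[2],crop(c["pixels"],*map(int,(ce[i][0]-40,ce[i][1]-40,80,80)),7))
E
python3 blk.py .009 pics/w1b.png
```

```text
[329 214  13  41 491] [334.92260692 233.42769857]
rect 465.2439880371094 -373.46661376953125 38.26041793823242 10.993008613586426 yaw -0.21512944 mean [ 0.46533692 -0.37273377]
```

View pics/w1b.png

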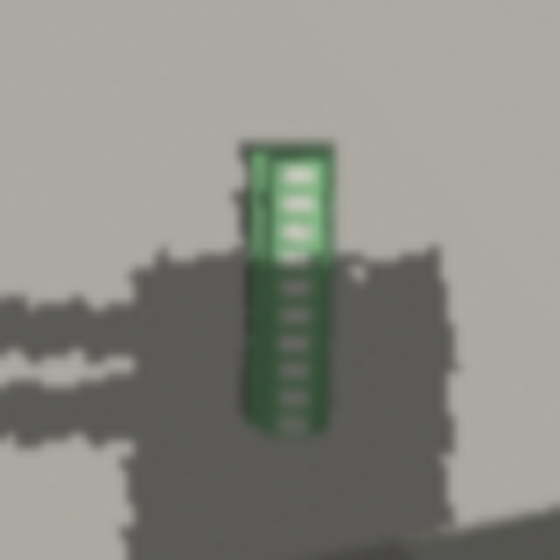

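```bash
python3 plan.py .465 -.374 .006 -.215
```

```text
t 2.45 pos [ 0.4578 -0.3478  0.2002] shift [-0.0234  0.0135  0.1943] turn [-0.0039  0.0033 -0.0081] F [-0.39  0.32 -0.19] w 0.0872
```

Emit:
{"name": "step_arm", "arguments": {
  "increments": [
    [[-0.008,0.005,0.04],[0,0,0]],
    [[-0.016,0.009,0.08],[-0.002,0.002,-0.004]],
    [[-0.0234,0.0135,0.12],[-0.004,0.003,-0.008]],
    [[-0.0234,0.0135,0.15],[-0.004,0.003,-0.008]],
    [[-0.0234,0.0135,0.155],[-0.004,0.003,-0.008]]
  ]
}}

```text
time: 2.95
ee_pos: [0.4634, -0.3723, 0.0419]
eef_rot: [0.779, 0.627, -0.001, -0.003]
ft_force: [0.0, -1.1, 0.4]
width: 0.087
```

```bash
python3 plan.py .465 -.374 .006 -.215;python3 blk.py .009 pics/w2b.png;python3 plan.py .465 -.374 .006 -.215
```

```text
t 2.95 pos [ 0.4634 -0.3723  0.0419] shift [-0.0013  0.0021  0.0359] turn [-0.0053 -0.0015 -0.0002] F [ 0.01 -1.06  0.38] w 0.087
[ 315  245   23   72 1482] [325.78744939 279.59041835]
rect 465.09130859375 -373.0323486328125 40.3526496887207 11.167986869812012 yaw -0.23872611 mean [ 0.46541634 -0.37222525]
t 3.0 pos [ 0.4641 -0.3729  0.0434] shift [-0.0009  0.0013  0.0374] turn [-0.0035 -0.0008 -0.    ] F [-0.39 -0.05  0.55] w 0.0869
```

View pics/w2b.png

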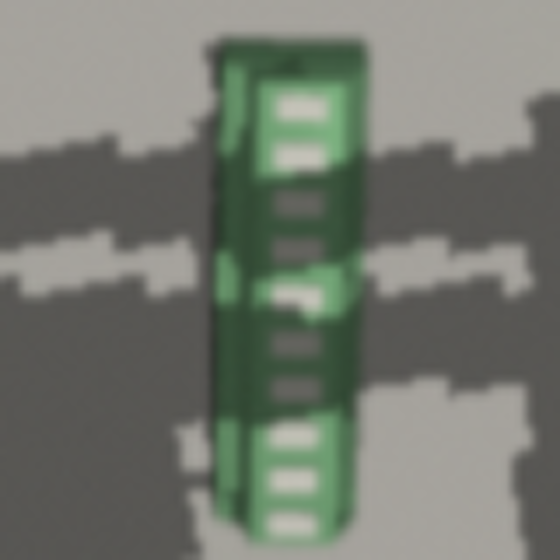

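Emit:
{"name": "step_arm", "arguments": {
  "increments": [
    [[-0.001,0.001,0.02],[-0.003,0,-0.01]],
    [[-0.001,0.001,0.034],[-0.003,0,-0.01]],
    [[-0.001,0.001,0.0375],[-0.003,0,-0.01]],
    [[-0.001,0.001,0.0375],[-0.003,0,-0.01]]
  ]
}}

```text
time: 3.4
ee_pos: [0.465, -0.3739, 0.0065]
eef_rot: [0.776, 0.631, 0.0, -0.0]
ft_force: [-0.4, -1.3, 0.3]
width: 0.0871
```

```bash
python3 plan.py .465 -.373 .006 -.225
```

```text
t 3.4 pos [ 0.465  -0.3739  0.0065] shift [ 0.0009 -0.0002  0.0005] turn [-0.0002 -0.0009  0.0201] F [-0.41 -1.28  0.26] w 0.0871
```

Emit:
{"name": "step_arm", "arguments": {
  "increments": [
    [[0.001,0,0.0005],[0,0,0.012]],
    [[0.001,0,0.0005],[0,0,0.012]],
    [[0.001,0,0.0005],[0,0,0.012]],
    [[0.001,0,0.0005],[0,0,0.012]],
    [[0.001,0,0.0005],[0,0,0.012]]
  ],
  "hand": 1,
  "grip_force": 10
}}

```text
time: 3.9
ee_pos: [0.4653, -0.373, 0.0061]
eef_rot: [0.779, 0.626, 0.0, -0.0]
ft_force: [-0.5, -0.2, -0.3]
width: 0.055
```

Emit:
{"name": "step_arm", "arguments": {
  "increments": [
    [[0,0,0],[0,0,0]],
    [[0,0,0],[0,0,0]],
    [[0,0,0],[0,0,0]]
  ]
}}

```text
time: 4.2
ee_pos: [0.4653, -0.373, 0.0061]
eef_rot: [0.779, 0.626, 0.0, -0.0]
ft_force: [-0.3, 0.0, -0.2]
width: 0.0307
```

```bash
python3 plan.py .465 -.373 .006 -.225;python3 blk.py .009 pics/w3b.png
```

```text
t 4.2 pos [ 0.4653 -0.373   0.0061] shift [-0.     -0.0003  0.0001] turn [-0.0001 -0.0008  0.0081] F [-0.27  0.04 -0.25] w 0.0307
[ 310  268   26   71 1660] [321.8246988  302.63674699]
rect 466.2994689941406 -369.135986328125 33.58012771606445 10.687298774719238 yaw -0.22514169 mean [ 0.4662214  -0.36862493]
```

View pics/w3b.png

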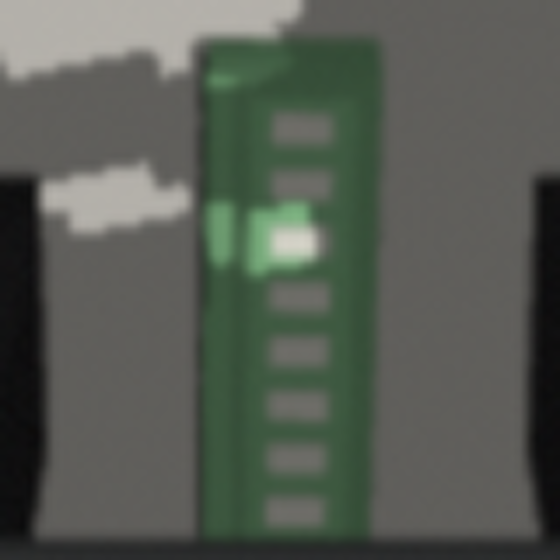

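Well centred between the fingers, so I'll keep closing.

Emit:
{"name": "step_arm", "arguments": {
  "increments": [
    [[0,0,0],[0,0,0]],
    [[0,0,0],[0,0,0]],
    [[0,0,0],[0,0,0]],
    [[0,0,0],[0,0,0]]
  ]
}}

```text
time: 4.65
ee_pos: [0.4652, -0.373, 0.0061]
eef_rot: [0.78, 0.626, 0.0, -0.0]
ft_force: [-0.1, 0.5, -0.1]
width: 0.0112
```

Emit:
{"name": "step_arm", "arguments": {
  "increments": [
    [[0,0,-0.02],[0,0,0]],
    [[0,0,-0.06],[0,0,0]],
    [[0,0,-0.1],[0,0,0]],
    [[0,0,-0.14],[0,0,0]],
    [[0,0,-0.16],[0,0,0]]
  ]
}}

```text
time: 5.15
ee_pos: [0.4659, -0.3742, 0.1696]
eef_rot: [0.78, 0.626, 0.001, 0.001]
ft_force: [0.6, -0.1, 0.1]
width: 0.0109
```

```bash
python3 - <<'E'
from h import *
c=r.camera("wrist");cv2.imwrite("pics/w4.png",c["pixels"])
E
python3 plan.py .5458 .1214 .16 -.187
```

```text
t 5.2 pos [ 0.4666 -0.3748  0.1716] shift [ 0.5016 -0.0298  0.011 ] turn [ 0.006   0.001  -0.0305] F [ 0.54 -0.74  1.19] w 0.0111
```

View pics/w4.png

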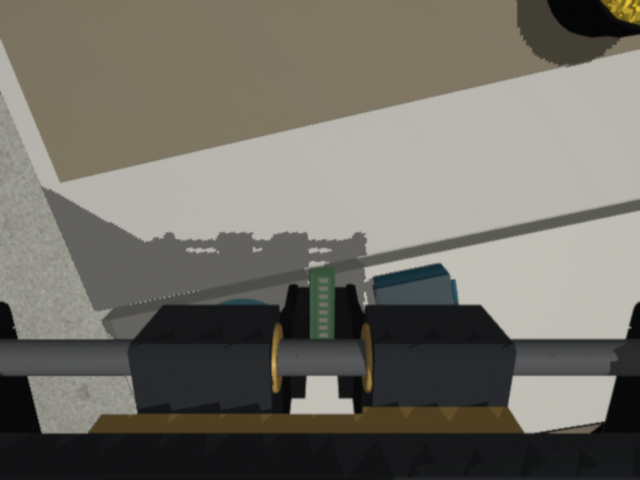

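The block is held straight (seen at about 321,300 between the fingers). Next I carry it over to the channel.

Emit:
{"name": "step_arm", "arguments": {
  "increments": [
    [[0.04,-0.002,0],[0,0,0]],
    [[0.088,-0.005,0],[0,0,-0.01]],
    [[0.136,-0.008,0],[0,0,-0.02]],
    [[0.184,-0.011,0],[0,0,-0.03]],
    [[0.23,-0.014,0],[0.006,0,-0.03]]
  ]
}}

```text
time: 5.7
ee_pos: [0.5024, -0.145, 0.1712]
eef_rot: [0.77, 0.638, -0.0, 0.0]
ft_force: [1.2, -0.4, -0.6]
width: 0.0114
```

```bash
python3 plan.py .5458 .1214 .16 -.187
```

```text
t 5.7 pos [ 0.5024 -0.145   0.1712] shift [ 0.2698 -0.0068  0.0111] turn [0.0001 0.0003 0.0002] F [ 1.23 -0.39 -0.64] w 0.0114
```

Emit:
{"name": "step_arm", "arguments": {
  "increments": [
    [[0.045,0,0],[0,0,0]],
    [[0.09,-0.001,0],[0,0,0]],
    [[0.135,-0.003,0],[0,0,0]],
    [[0.18,-0.004,0],[0,0,0]],
    [[0.2,-0.005,0],[0,0,0]]
  ]
}}

```text
time: 6.2
ee_pos: [0.5345, 0.0575, 0.1707]
eef_rot: [0.768, 0.64, 0.0, -0.0]
ft_force: [-0.8, -0.7, -0.6]
width: 0.0113
```

Emit:
{"name": "step_arm", "arguments": {
  "increments": [
    [[0,0,0],[0,0,0]]
  ]
}}

```text
time: 6.3
ee_pos: [0.5345, 0.0607, 0.1703]
eef_rot: [0.767, 0.642, 0.0, -0.001]
ft_force: [-0.2, -0.6, -0.4]
width: 0.0113
```

```bash
python3 - <<'E'
from h import *
c=r.camera("wrist");cv2.imwrite("pics/w5.png",c["pixels"])
np.savez("w5.npz",**c)
O=np.array([.5175,-.028]);th=-.187;ax=np.array([[np.cos(th),-np.sin(th)],[np.sin(th),np.cos(th)]])
im=c["pixels"].copy()
for x,y,z in [(0,152,30),(-21,188,48.5),(21,188,48.5),(-21,256,48.5),(21,256,48.5),(-35,188,34),(35,188,34),(8,170,34),(-8,170,34)]:
    q=O+ax@(np.array([x,y])/1000);u=proj(c,[*q,z/1000]);print(x,y,u);cv2.circle(im,tuple(int(v) for v in u),3,(0,0,255),1)
cv2.imwrite("pics/w5m.png",im)
E
python3 plan.py .5458 .1214 .16 -.187
```

```text
0 152 [322.17716221 147.09650769]
-21 188 [291.35429471  93.28109045]
21 188 [354.26423591  93.97224007]
-21 256 [290.07206914 -23.81848467]
21 256 [358.01146603 -22.99979083]
-35 188 [272.89125247  94.38330764]
35 188 [372.5452546   95.47695809]
8 170 [333.63967345 121.79267005]
-8 170 [311.27809808 121.55270006]
t 6.35 pos [0.5343 0.0593 0.1703] shift [0.0632 0.0003 0.0103] turn [-0.0011 -0.0005  0.0088] F [-0.22  1.68 -0.06] w 0.0111
```

View pics/w5m.png

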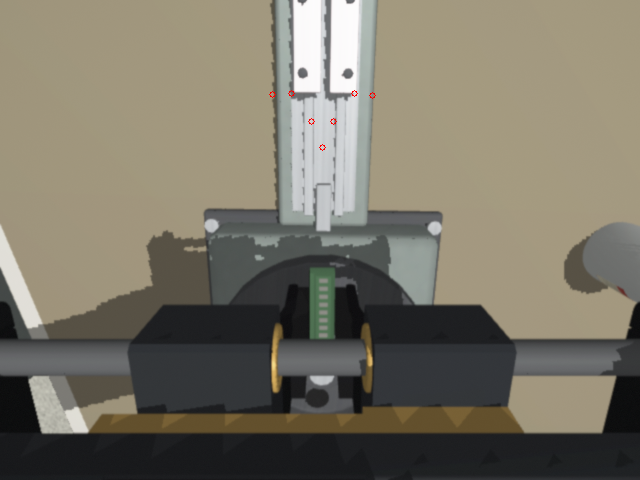

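The overlay lands close: the lip mouth is at row 93 and the pusher face at about (323,185). Sideways it looks 1-2 mm off, so I'll zoom in.

Run:
```python
from h import *
c=np.load("w5.npz");cv2.imwrite("pics/w5c.png",crop(c["pixels"],265,80,120,85,6.5))
cv2.imwrite("pics/w5d.png",crop(c["pixels"],265,165,120,85,6.5))
```

```text
(no output)
```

View pics/w5c.png

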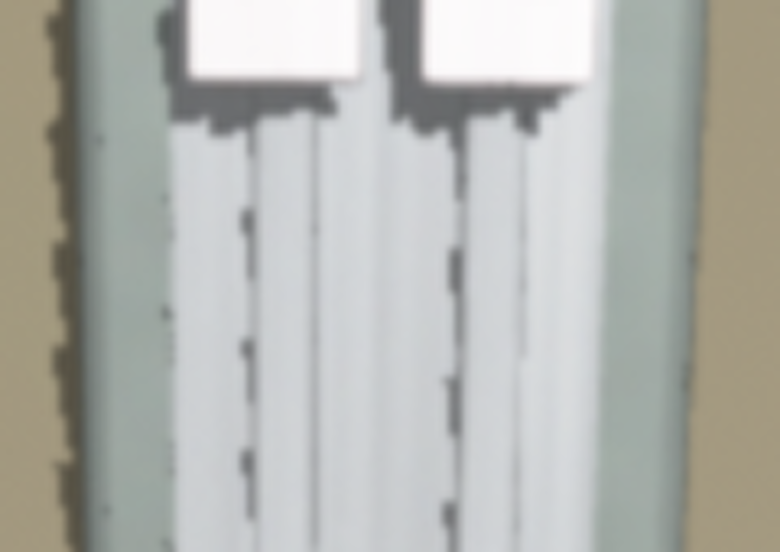

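View pics/w5d.png

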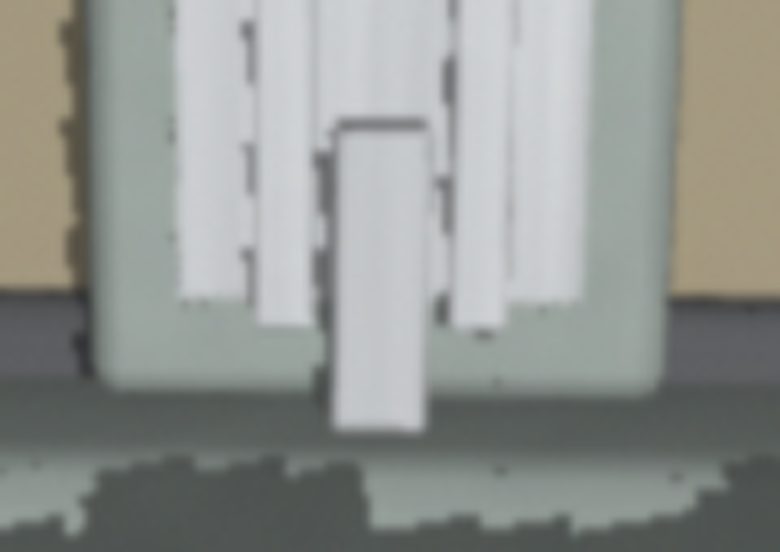

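Run:
```python
from h import *
c=dict(np.load("w5.npz"))
O=np.array([.5175,-.028]);th=-.187;ax=np.array([[np.cos(th),-np.sin(th)],[np.sin(th),np.cos(th)]])
C=lambda u,v,o:((u+.5)/6.5-.5+265,(v+.5)/6.5-.5+o)
for nm,q,z in (("ch far",C(389,250,80),.034),("ch near",C(382,200,165),.034),("bed far",C(391,150,80),.030),("lip",C(391,80,80),.0485),("lipgap",C(392,40,80),.0485),("pusher face top",C(381,122,165),.040),("scrL",(211.5,226),.006),("scrR",(434.5,228),.006)):
    p=ray(c,q,z);print(nm,np.round(p[:2],4),"feeder",np.round(ax.T@(p[:2]-O)*1000,1))
s=r.camera("scene")
```

```text
ch far [0.5509 0.1412] feeder [  1.4 172.5]
ch near [0.5404 0.0865] feeder [  1.3 116.8]
bed far [0.553  0.1516] feeder [  1.5 183. ]
lip [0.5539 0.1576] feeder [  1.3 189.1]
lipgap [0.5547 0.1613] feeder [  1.3 192.9]
pusher face top [0.542  0.0963] feeder [  1.  126.7]
scrL [0.4422 0.0723] feeder [-92.6  84.6]
scrR [0.6273 0.0374] feeder [95.8 84.7]
```

Run:
```python
from h import *
c=dict(np.load("w5.npz"));s=r.read_state()
T=R.from_quat(s["eef_rot"]);print(s["ee_pos"])
cv2.imwrite("pics/w5e.png",crop(c["pixels"],285,255,75,90,7))
px=c["pixels"].astype(int);m=((px[...,1]-px[...,2]>12)&(px[...,1]-px[...,0]>5));m[:258]=0;m[345:]=0;m[:,:300]=0;m[:,345:]=0
for v in range(270,335,10):
    x=np.nonzero(m[v])[0]
    if len(x):
        p=ray(c,((x[0]+x[-1])/2,v),s["ee_pos"][2]+.005);print(v,x[0],x[-1],np.round(T.inv().apply(p-s["ee_pos"])*1000,1))
```

```text
[0.5343118  0.05739483 0.17042064]
270 309 334 [24.  -0.7 -5. ]
280 309 334 [19.5 -0.6 -5. ]
290 309 334 [14.9 -0.6 -5. ]
300 309 334 [10.3 -0.6 -5. ]
310 309 334 [ 5.5 -0.6 -5. ]
320 309 334 [ 0.7 -0.6 -5. ]
330 309 334 [-4.2 -0.5 -5. ]
```

View pics/w5e.png

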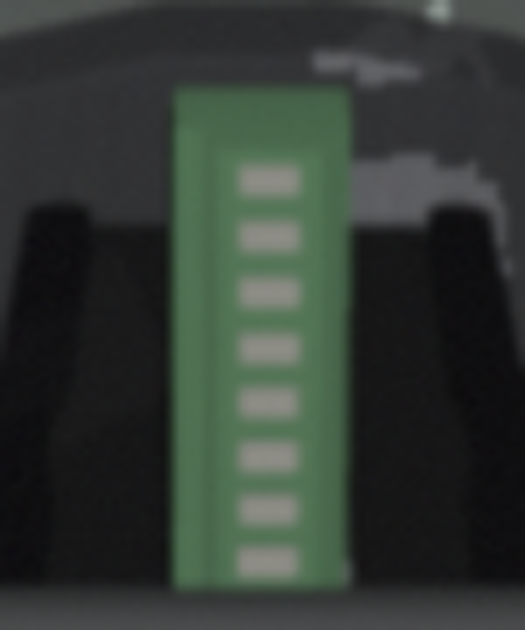

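```bash
python3 plan.py .5467 .1181 .075 -.187
```

```text
t 6.4 pos [0.5343 0.0574 0.1704] shift [0.0619 0.0014 0.0954] turn [-0.0009 -0.0002  0.0063] F [ 0.06 -0.74  0.12] w 0.0114
```

Emit:
{"name": "step_arm", "arguments": {
  "increments": [
    [[0.03,0.0007,0],[0,0,0.003]],
    [[0.055,0.001,0.02],[0,0,0.006]],
    [[0.062,0.0014,0.055],[0,0,0.006]],
    [[0.062,0.0014,0.09],[0,0,0.006]],
    [[0.062,0.0014,0.0954],[0,0,0.006]]
  ]
}}

```text
time: 6.9
ee_pos: [0.5445, 0.1156, 0.0717]
eef_rot: [0.771, 0.637, -0.003, -0.001]
ft_force: [-1.2, 0.1, -0.2]
width: 0.0111
```

Emit:
{"name": "step_arm", "arguments": {
  "increments": [
    [[0,0,0],[0,0,0]],
    [[0,0,0],[0,0,0]]
  ]
}}

```text
time: 7.1
ee_pos: [0.5451, 0.1142, 0.073]
eef_rot: [0.771, 0.636, -0.003, -0.001]
ft_force: [0.5, 0.8, 0.2]
width: 0.0115
```

```bash
python3 - <<'E'
from h import *
s=r.read_state();c=r.camera("wrist");cv2.imwrite("pics/w6.png",c["pixels"]);np.savez("w6.npz",**c)
sc=r.camera("scene");cv2.imwrite("pics/s6.png",crop(sc["pixels"],245,150,100,145,4))
cv2.imwrite("pics/w6c.png",crop(c["pixels"],240,180,160,120,5))
E
python3 plan.py .5467 .1181 .037 -.187
```

```text
t 7.2 pos [0.5455 0.1152 0.0734] shift [0.0032 0.0007 0.0364] turn [-0.0034  0.0023 -0.0029] F [0.05 0.37 0.03] w 0.0111
```

View pics/w6.png

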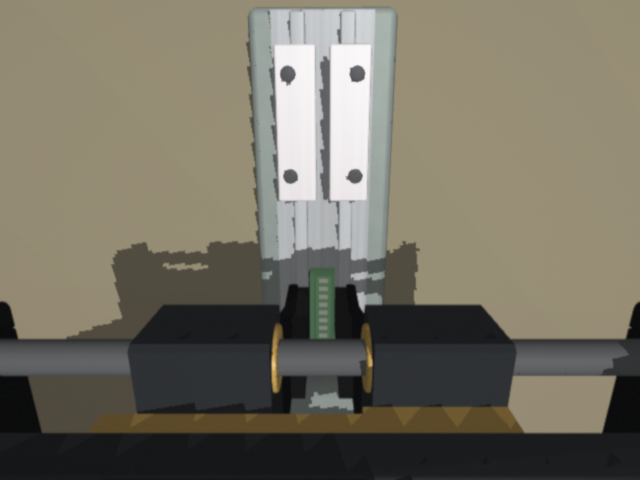

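View pics/w6c.png

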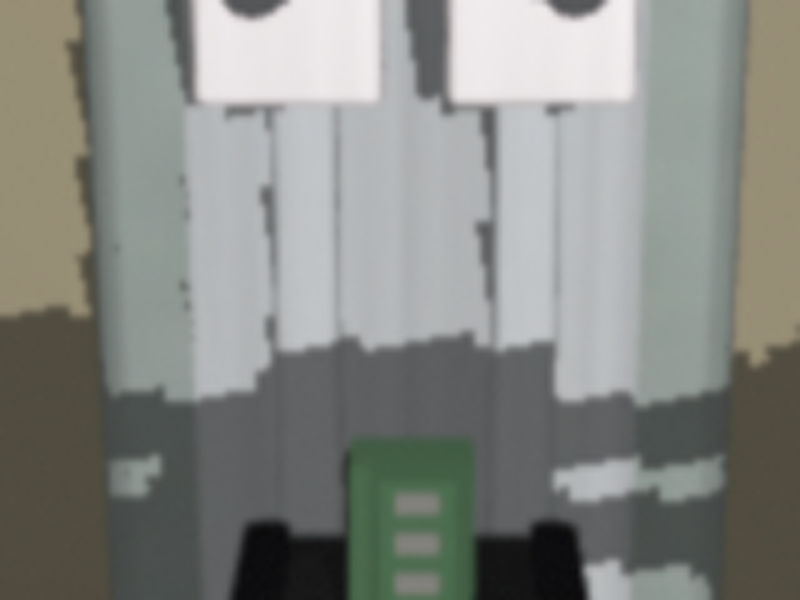

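```bash
python3 - <<'E'
from h import *
c=dict(np.load("w6.npz"));s=r.read_state();T=R.from_quat(s["eef_rot"]);p0=s["ee_pos"];print(p0)
C=lambda u,v:((u+.5)/5-.5+240,(v+.5)/5-.5+180)
for nm,q,z in(("chan",C(417,300),.034),("chan hi",C(416,150),.034),("bed out",C(417,380),.03),("blk",C(411.5,520),p0[2]+.005),("blk end",C(411.5,440),p0[2]+.005),("lip mouth",C(416,103),.0485)):
    print(nm,np.round(T.inv().apply(ray(c,q,z)-p0)*1000,1))
E
python3 plan.py .5467 .1181 .037 -.187
```

```text
[0.54552407 0.11517719 0.07340665]
chan [19.7  0.5 39.4]
chan hi [35.7  0.4 39.3]
bed out [ 9.4  0.5 43.4]
blk [13.7 -0.2 -5. ]
blk end [20.9 -0.2 -5. ]
lip mouth [43.5  0.3 24.8]
t 7.2 pos [0.5455 0.1152 0.0734] shift [0.0032 0.0007 0.0364] turn [-0.0034  0.0023 -0.0029] F [0.05 0.37 0.03] w 0.0111
```

View pics/s6.png

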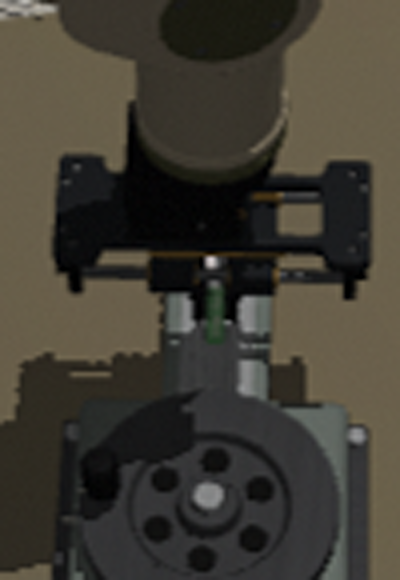

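Emit:
{"name": "step_arm", "arguments": {
  "increments": [
    [[0.005,0.0007,0.01],[-0.003,0.002,-0.003]],
    [[0.005,0.0007,0.02],[-0.003,0.002,-0.003]],
    [[0.005,0.0007,0.028],[-0.003,0.002,-0.003]],
    [[0.005,0.0007,0.032],[-0.003,0.002,-0.003]],
    [[0.005,0.0007,0.032],[-0.003,0.002,-0.003]]
  ]
}}

```text
time: 7.7
ee_pos: [0.5465, 0.1196, 0.0405]
eef_rot: [0.77, 0.638, -0.001, -0.0]
ft_force: [-0.1, 0.4, -0.4]
width: 0.0114
```

```bash
python3 - <<'E'
from h import *
c=r.camera("wrist");cv2.imwrite("pics/w7c.png",crop(c["pixels"],240,180,160,120,5))
E
python3 plan.py .5467 .1181 .037 -.187
```

```text
t 7.75 pos [0.5468 0.1197 0.041 ] shift [-0.0015  0.0002  0.004 ] turn [-0.001   0.001  -0.0001] F [0.44 0.46 0.8 ] w 0.0111
```

View pics/w7c.png

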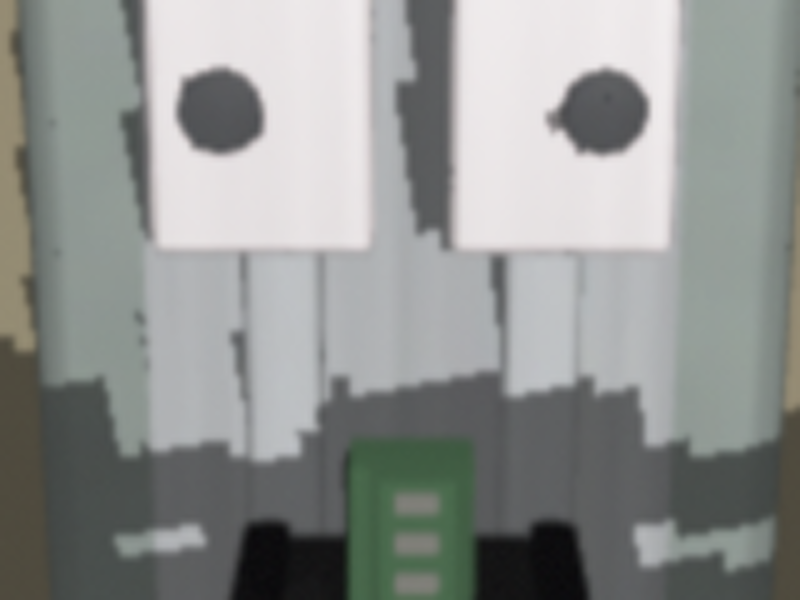

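Centred to within 0.3 mm (channel edges at 324/503, block at 349/474 in the crop). I'll lower the last bit.

Emit:
{"name": "step_arm", "arguments": {
  "increments": [
    [[0,0.0003,0.002],[0,0,0]],
    [[0,0.0003,0.0045],[0,0,0]],
    [[0,0.0003,0.0045],[0,0,0]]
  ]
}}

```text
time: 8.05
ee_pos: [0.5476, 0.1198, 0.0373]
eef_rot: [0.77, 0.638, -0.0, -0.0]
ft_force: [-2.8, 0.1, 6.4]
width: 0.0115
```

```bash
python3 plan.py .5467 .1181 .0365 -.187
```

```text
t 8.05 pos [0.5476 0.1198 0.0373] shift [-0.0018 -0.0005  0.0008] turn [-0.0005  0.0001 -0.0002] F [-2.8   0.05  6.43] w 0.0115
```

Emit:
{"name": "step_arm", "arguments": {
  "increments": [
    [[0,-0.0005,-0.0005],[0,0,0]],
    [[0,-0.0005,-0.0005],[0,0,0]],
    [[0,-0.0005,-0.0005],[0,0,0]],
    [[0,-0.0005,-0.0005],[0,0,0]]
  ],
  "hand": 0
}}

```text
time: 8.45
ee_pos: [0.5471, 0.1198, 0.0377]
eef_rot: [0.77, 0.638, -0.0, -0.0]
ft_force: [-1.4, -0.5, -0.3]
width: 0.0353
```

```bash
python3 - <<'E'
from h import *
c=r.camera("wrist");cv2.imwrite("pics/w8c.png",crop(c["pixels"],240,200,160,120,5))
E
python3 plan.py .5467 .1181 .0365 -.187
```

```text
t 8.5 pos [0.547  0.1198 0.0377] shift [-0.0017 -0.      0.0012] turn [-0.0005  0.0002 -0.0002] F [ 0.59 -0.49  0.39] w 0.0387
```

View pics/w8c.png

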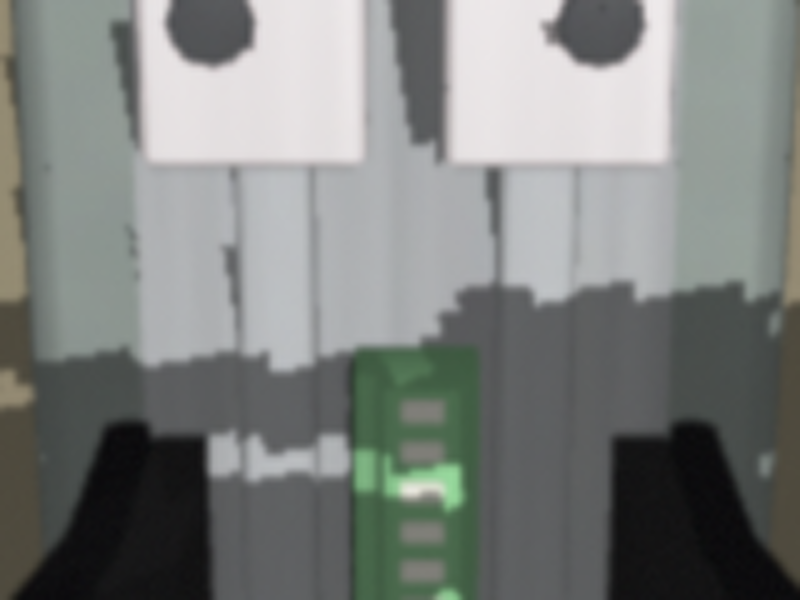

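The block now lies between the walls, released. Lifting and heading for the knob.

Emit:
{"name": "step_arm", "arguments": {
  "increments": [
    [[0,0,-0.03],[0,0,0]],
    [[0,0,-0.07],[0,0,0]],
    [[0,0,-0.115],[0,0,0]],
    [[-0.03,0,-0.15],[0,0,0]],
    [[-0.06,-0.02,-0.15],[0,0,0]]
  ]
}}

```text
time: 9.0
ee_pos: [0.5197, 0.0638, 0.1922]
eef_rot: [0.77, 0.638, 0.003, 0.002]
ft_force: [0.3, -1.0, -0.4]
width: 0.0435
```

```bash
python3 plan.py .4546 -.0159 .18 -.187;python3 - <<'E'
from h import *
s=r.camera("scene");cv2.imwrite("pics/s8.png",crop(s["pixels"],245,150,100,145,4))
c=r.camera("wrist");cv2.imwrite("pics/w9.png",c["pixels"])
E
```

```text
t 9.0 pos [0.5197 0.0638 0.1922] shift [-0.0905 -0.0492  0.0117] turn [ 0.0069 -0.0024 -0.0004] F [ 0.32 -0.97 -0.42] w 0.0435
```

View pics/w9.png

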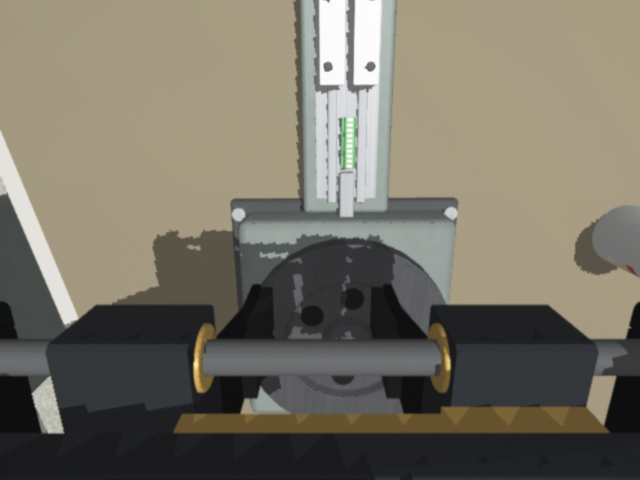

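The block sits at about (348,144), just ahead of the pusher face at row 171. I'll back off behind the knob to look at it.

Emit:
{"name": "step_arm", "arguments": {
  "increments": [
    [[-0.045,-0.017,0],[0.003,-0.001,0]],
    [[-0.085,-0.034,0],[0.007,-0.002,0]],
    [[-0.125,-0.049,0],[0.007,-0.002,0]],
    [[-0.15,-0.049,0],[0.007,-0.002,0]],
    [[-0.15,-0.049,0],[0.007,-0.002,0]]
  ]
}}

```text
time: 9.6
ee_pos: [0.4374, -0.08, 0.1885]
eef_rot: [0.773, 0.634, -0.002, -0.003]
ft_force: [-0.2, 0.3, -0.4]
width: 0.0433
```

Emit:
{"name": "step_arm", "arguments": {
  "increments": [
    [[0,0,0],[0,0,0]],
    [[0,0,0],[0,0,0]]
  ]
}}

```text
time: 9.8
ee_pos: [0.4376, -0.0794, 0.1884]
eef_rot: [0.773, 0.634, -0.002, -0.003]
ft_force: [0.9, 0.4, 0.8]
width: 0.0433
```

```bash
python3 plan.py .4546 -.0159 .18 -.187;python3 - <<'E'
from h import *
c=r.camera("wrist");cv2.imwrite("pics/w10.png",c["pixels"]);np.savez("w10.npz",**c)
print(proj(c,[.4546,-.0159,.124]))
s=r.camera("scene");cv2.imwrite("pics/s10.png",crop(s["pixels"],245,185,100,145,4))
E
python3 plan.py .4546 -.0159 .18 -.187
```

```text
t 9.8 pos [ 0.4376 -0.0794  0.1884] shift [0.0656 0.0043 0.0084] turn [-0.0073 -0.0006 -0.0094] F [0.86 0.4  0.8 ] w 0.0433
[330.16236728 148.79267458]
t 9.9 pos [ 0.4377 -0.0792  0.1883] shift [0.0654 0.0044 0.0083] turn [-0.0073 -0.0002 -0.0087] F [ 0.32  0.46 -0.21] w 0.0434
```

View pics/w10.png

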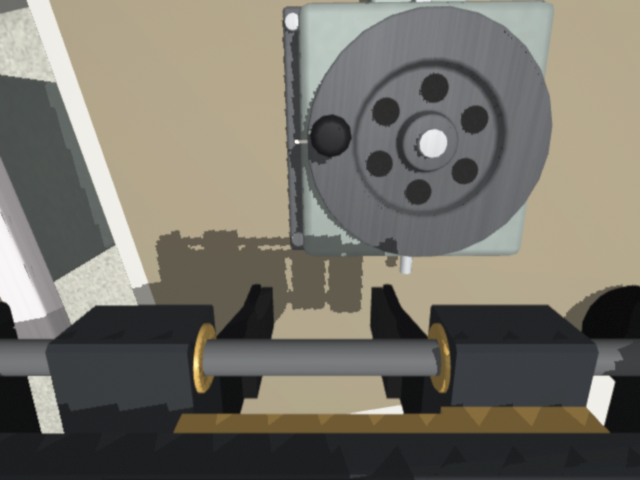

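View pics/s10.png

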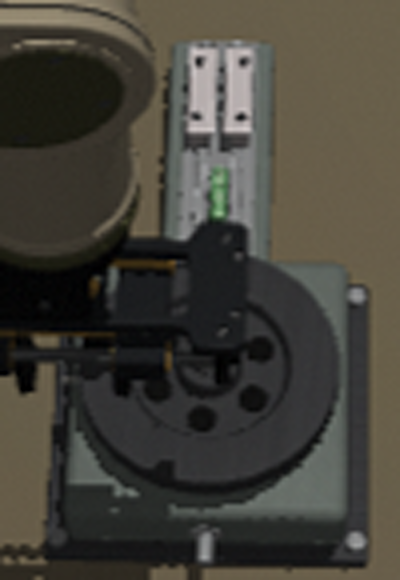

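The knob is at about (330,135) and the hub nut at (433,143). I'll fit circles to both.

Run:
```python
from h import *
c=dict(np.load("w10.npz"));px=c["pixels"]
cv2.imwrite("pics/w10c.png",crop(px,295,100,75,75,8))
g=px.max(2)
m=(g<45).astype(np.uint8);m[:100]=0;m[170:]=0;m[:,:300]=0;m[:,365:]=0
m=cv2.morphologyEx(m,cv2.MORPH_OPEN,np.ones((5,5)))
n,l,st,ce=cv2.connectedComponentsWithStats(m);i=1+np.argmax(st[1:,4]);print(st[i],ce[i])
hm=(g>170).astype(np.uint8);hm[:120]=0;hm[165:]=0;hm[:,:412]=0;hm[:,455:]=0
n,l,st2,ce2=cv2.connectedComponentsWithStats(hm);j=1+np.argmax(st2[1:,4]);print(st2[j],ce2[j])
print("hub",ray(c,ce2[j],.093))
O=np.array([.5175,-.028]);th=-.187;ax=np.array([[np.cos(th),-np.sin(th)],[np.sin(th),np.cos(th)]])
for q in ((330,135),(330.5,136)):
  p=ray(c,q,.124);print("knob",p,"feeder",ax.T@(p[:2]-O)*1e3)
h=ray(c,ce2[j],.093);d=ax.T@(p[:2]-h[:2]);print(d*1e3,np.linalg.norm(d))
```

```text
[311 116  28  41 404] [321.86138614 138.08168317]
[420 129  27  29 615] [433.01463415 142.88455285]
hub [ 0.5184215  -0.02703076  0.093     ]
knob [ 0.45590552 -0.00863891  0.124     ] feeder [-64.12012989   7.57239796]
knob [ 0.45607408 -0.00921271  0.124     ] feeder [-63.84782541   7.03994158]
[-64.57306369   5.91627689] 0.06484352617584022
```

View pics/w10c.png

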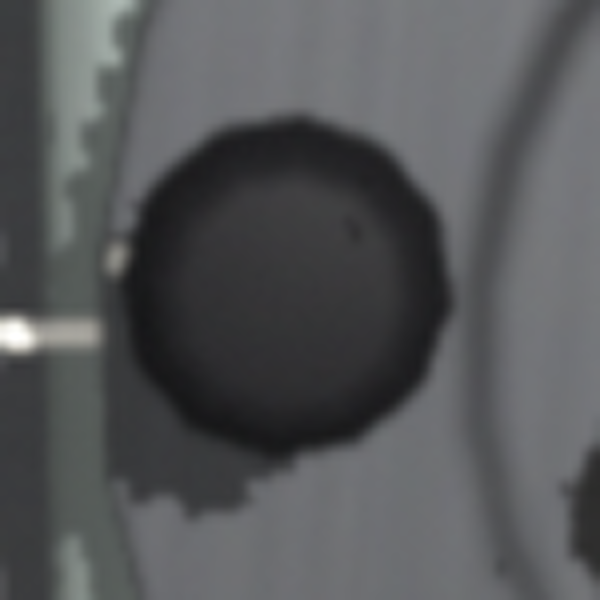

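```bash
python3 plan.py .456 -.0095 .145 -.187
```

```text
t 9.9 pos [ 0.4377 -0.0792  0.1883] shift [0.0719 0.0048 0.0433] turn [-0.0073 -0.0002 -0.0087] F [ 0.32  0.46 -0.21] w 0.0434
```

Emit:
{"name": "step_arm", "arguments": {
  "increments": [
    [[0.04,0.0025,0],[-0.004,0,-0.004]],
    [[0.072,0.0048,0],[-0.007,0,-0.009]],
    [[0.072,0.0048,0.02],[-0.007,0,-0.009]],
    [[0.072,0.0048,0.0433],[-0.007,0,-0.009]],
    [[0.072,0.0048,0.0433],[-0.007,0,-0.009]]
  ]
}}

```text
time: 10.4
ee_pos: [0.4544, -0.0088, 0.1427]
eef_rot: [0.769, 0.639, -0.002, -0.001]
ft_force: [-0.9, -0.0, -0.4]
width: 0.0433
```

Emit:
{"name": "step_arm", "arguments": {
  "increments": [
    [[0,0,0],[0,0,0]]
  ]
}}

```text
time: 10.5
ee_pos: [0.4546, -0.0087, 0.1431]
eef_rot: [0.769, 0.639, -0.003, -0.001]
ft_force: [0.8, 0.1, 0.5]
width: 0.0437
```

```bash
python3 - <<'E'
from h import *
c=r.camera("wrist");cv2.imwrite("pics/w11.png",c["pixels"]);s=r.camera("scene");cv2.imwrite("pics/s11.png",crop(s["pixels"],225,165,100,110,5))
E
python3 plan.py .456 -.0095 .097 -.187
```

```text
t 10.6 pos [ 0.4548 -0.0086  0.1434] shift [-0.0006  0.0015  0.0464] turn [-0.0038  0.0027  0.0023] F [ 0.51 -0.01 -0.33] w 0.0436
```

View pics/w11.png

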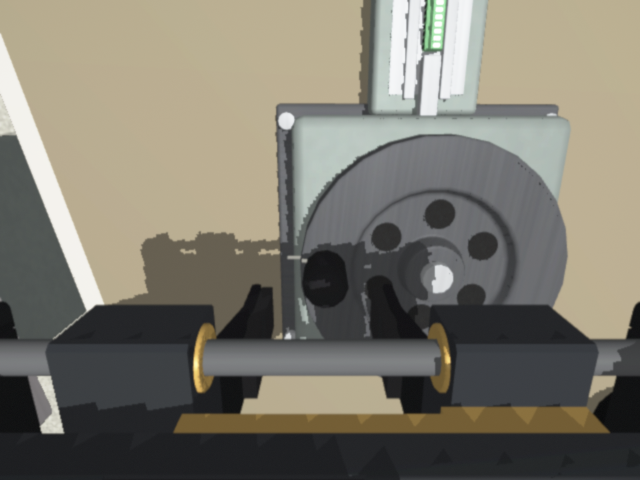

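View pics/s11.png

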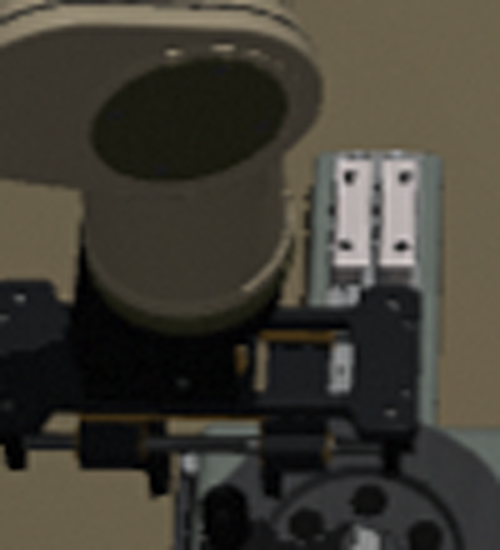

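Run:
```python
from h import *
s=r.read_state();c=r.camera("wrist");T=R.from_quat(s["eef_rot"])
cv2.imwrite("pics/w11c.png",crop(c["pixels"],285,235,80,80,7))
for q in ((325,276),(325,270)):
  p=ray(c,q,.124);print(p,T.inv().apply(p-s["ee_pos"])*1e3)
print(ray(c,(439,278),.093))
```

```text
[ 0.45777092 -0.00088934  0.124     ] [ 8.16414861  1.60218947 19.37610436]
[0.4583366  0.00218452 0.124     ] [11.28959654  1.59377832 19.36767844]
[ 0.51944015 -0.02640449  0.093     ]
```

View pics/w11c.png

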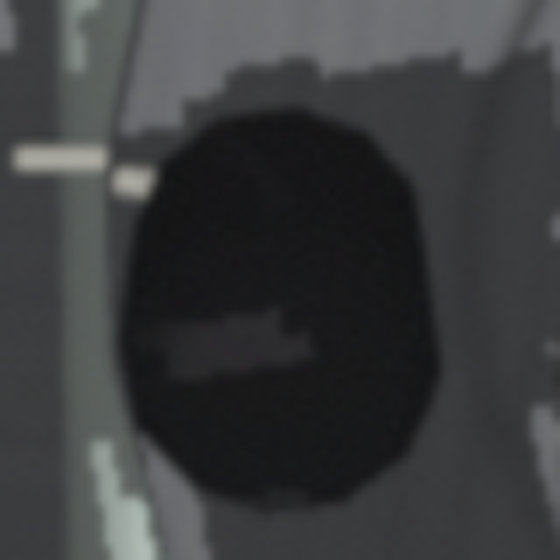

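Emit:
{"name": "step_arm", "arguments": {
  "increments": [
    [[0.002,0.0015,0.015],[-0.004,0.002,0.002]],
    [[0.002,0.0015,0.03],[-0.004,0.002,0.002]],
    [[0.002,0.0015,0.045],[-0.004,0.002,0.002]],
    [[0.002,0.0015,0.0465],[-0.004,0.002,0.002]]
  ]
}}

```text
time: 11.05
ee_pos: [0.4561, -0.0071, 0.0965]
eef_rot: [0.77, 0.638, -0.001, 0.0]
ft_force: [0.5, -0.3, -0.2]
width: 0.0437
```

```bash
python3 plan.py .456 -.0075 .097 -.187
python3 - <<'E'
from h import *
c=r.camera("wrist");cv2.imwrite("pics/w12c.png",crop(c["pixels"],240,230,160,120,5))
E
```

```text
t 11.05 pos [ 0.4561 -0.0071  0.0965] shift [-0.0004 -0.     -0.0005] turn [-0.0005  0.0009  0.0001] F [ 0.49 -0.27 -0.17] w 0.0437
```

View pics/w12c.png

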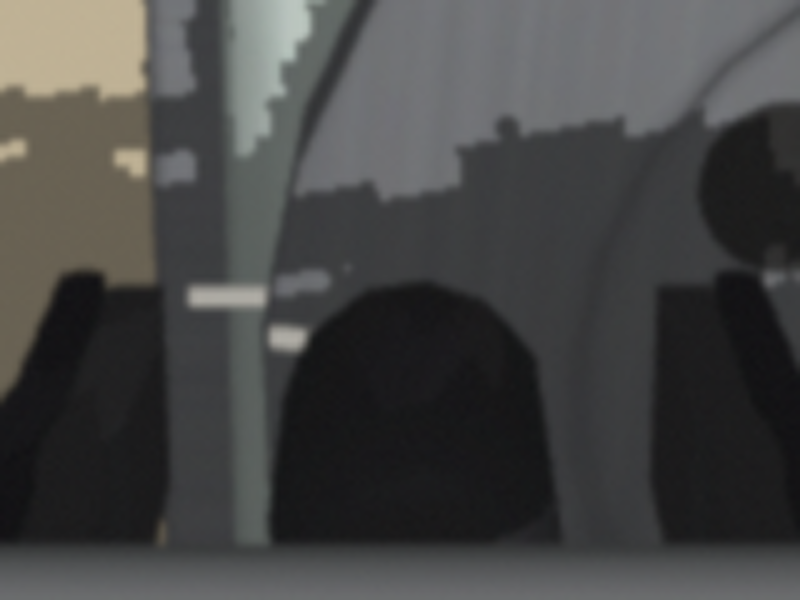

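Emit:
{"name": "step_arm", "arguments": {
  "increments": [
    [[0,0,0],[0,0,0]],
    [[0,0,0],[0,0,0]],
    [[0,0,0],[0,0,0]],
    [[0,0,0],[0,0,0]],
    [[0,0,0],[0,0,0]]
  ],
  "hand": 1,
  "grip_force": 30
}}

```text
time: 11.6
ee_pos: [0.4567, -0.007, 0.0976]
eef_rot: [0.77, 0.638, 0.0, 0.0]
ft_force: [-2.8, -0.4, 6.3]
width: 0.0229
```

Run:
```python
from h import *
s=r.read_state();print({k:np.round(v,4) for k,v in s.items()})
```

```text
{'time': np.float64(11.6), 'joint_positions': array([-0.8514,  0.0749,  0.8051,  2.0727, -0.0631,  1.0175, -0.2016]), 'joint_vel': array([ 0.0006, -0.0006,  0.0024,  0.0001, -0.0004,  0.0001, -0.    ]), 'joint_torque': array([ 1.36300e-01, -2.45876e+01,  2.05500e+00, -3.26592e+01,
        5.18000e-02, -7.82800e-01,  5.40000e-03]), 'ee_pos': array([ 0.4567, -0.007 ,  0.0976]), 'eef_rot': array([7.701e-01, 6.380e-01, 1.000e-04, 2.000e-04]), 'ft_force': array([-2.796 , -0.4217,  6.3183]), 'torque': array([-0.0347,  0.5907, -0.0282]), 'width': np.float64(0.0229)}
```

The knob is gripped: width 22.9 mm, centred. Now a helper that turns arc angles into tool shifts, and a cautious first arc.

```bash
cat > circ.py <<'E'
from h import *
import sys,json,os
da=float(sys.argv[1]);n=int(sys.argv[2]);rad=float(sys.argv[3]) if len(sys.argv)>3 else .065
th=-.187;c_,s_=np.cos(th),np.sin(th);ax=np.array([[c_,-s_],[s_,c_]])
s=r.read_state();T=R.from_quat(s["eef_rot"])
f="log.json";L=json.load(open(f)) if os.path.exists(f) else []
L.append([*s["ee_pos"],*s["ft_force"],s["time"]]);json.dump(L,open(f,"w"))
C=np.array(json.load(open("cen.json")))
P=np.array(L)[:,:2]
v=ax.T@(s["ee_pos"][:2]-C);a=np.arctan2(v[1],-v[0])
e=np.array([np.cos(a),np.sin(a)])
t=ax@np.array([np.sin(a),np.cos(a)]);rd=ax@np.array([-np.cos(a),np.sin(a)])
F=s["ft_force"]
print(f"t {s['time']:.2f} a {a%(2*np.pi):.4f} rad {np.linalg.norm(v)*1e3:.2f}mm z {s['ee_pos'][2]:.4f} w {s['width']:.4f} Ftan {-F[:2]@t:.2f} Frad {F[:2]@rd:.2f} Fz {F[2]:.2f}")
Y=ax@np.array([1,0]);Tt=R.from_matrix(np.c_[np.cross([*Y,0],[0,0,-1]),[*Y,0],[0,0,-1]])
for i in range(1,n+1):
    b=a+da*i;q=C+ax@(rad*np.array([-np.cos(b),np.sin(b)]));print(np.round(T.inv().apply(np.array([*q,.098])-s["ee_pos"]),4).tolist())
print("turn",np.round((T.inv()*Tt).as_rotvec(),4))
if len(P)>4:
    from scipy.optimize import least_squares
    o=least_squares(lambda x:np.hypot(*(P-x).T)-.065,C);print("fit C",np.round(o.x,4),"rms",np.sqrt(np.mean(o.fun**2)))
E
echo '[0.5190,-0.0252]'>cen.json; python3 circ.py .1 5
```

```text
t 11.60 a 0.0973 rad 64.88mm z 0.0976 w 0.0229 Ftan 1.19 Frad 2.57 Fz 6.32
[0.0064, 0.0008, -0.0004]
[0.0127, 0.0024, -0.0004]
[0.0188, 0.0046, -0.0004]
[0.0247, 0.0074, -0.0004]
[0.0303, 0.0108, -0.0004]
turn [ 0.0004  0.0002 -0.0001]
```

Emit:
{"name": "step_arm", "arguments": {
  "increments": [
    [[0.0064,0.0008,0],[0,0,0]],
    [[0.0127,0.0024,0],[0,0,0]],
    [[0.0188,0.0046,0],[0,0,0]],
    [[0.0247,0.0074,0],[0,0,0]],
    [[0.0303,0.0108,0],[0,0,0]]
  ]
}}

```text
time: 12.1
ee_pos: [0.4725, 0.0203, 0.0976]
eef_rot: [0.77, 0.638, -0.001, -0.0]
ft_force: [-3.4, -3.2, 4.1]
width: 0.0227
```

```bash
python3 circ.py .12 5
```

```text
t 12.10 a 0.5873 rad 65.07mm z 0.0976 w 0.0227 Ftan 4.63 Frad 0.17 Fz 4.14
[0.0062, 0.0048, -0.0004]
[0.0118, 0.0102, -0.0005]
[0.0167, 0.0162, -0.0005]
[0.0209, 0.0228, -0.0005]
[0.0242, 0.0298, -0.0005]
turn [-0.0009  0.0011 -0.0006]
```

Emit:
{"name": "step_arm", "arguments": {
  "increments": [
    [[0.0062,0.0048,-0.0003],[0,0,0]],
    [[0.0118,0.0102,-0.0003],[0,0,0]],
    [[0.0167,0.0162,-0.0003],[0,0.001,0]],
    [[0.0209,0.0228,-0.0003],[0,0.001,0]],
    [[0.0242,0.0298,-0.0003],[0,0.001,0]]
  ]
}}

```text
time: 12.6
ee_pos: [0.5055, 0.0386, 0.0976]
eef_rot: [0.77, 0.638, -0.001, -0.001]
ft_force: [-5.9, -1.3, 5.5]
width: 0.0231
```

```bash
python3 circ.py .13 5
```

```text
t 12.60 a 1.1745 rad 65.20mm z 0.0976 w 0.0231 Ftan 6.02 Frad -0.09 Fz 5.55
[0.0026, 0.0081, -0.0004]
[0.0043, 0.0163, -0.0005]
[0.0049, 0.0248, -0.0005]
[0.0044, 0.0332, -0.0005]
[0.0028, 0.0415, -0.0006]
turn [-0.0035  0.0007 -0.0005]
```

Emit:
{"name": "step_arm", "arguments": {
  "increments": [
    [[0.0026,0.0081,-0.0003],[-0.001,0,0]],
    [[0.0043,0.0163,-0.0003],[-0.002,0,0]],
    [[0.0049,0.0248,-0.0003],[-0.003,0,0]],
    [[0.0044,0.0332,-0.0003],[-0.003,0,0]],
    [[0.0028,0.0415,-0.0003],[-0.003,0,0]]
  ]
}}

```text
time: 13.1
ee_pos: [0.5459, 0.0343, 0.0976]
eef_rot: [0.77, 0.638, -0.001, -0.001]
ft_force: [-8.3, 1.3, 7.5]
width: 0.0229
```

```bash
python3 circ.py .13 5
```

```text
t 13.10 a 1.8085 rad 65.32mm z 0.0976 w 0.0229 Ftan 8.07 Frad -2.22 Fz 7.50
[-0.0028, 0.008, -0.0004]
[-0.0064, 0.0156, -0.0004]
[-0.0109, 0.0228, -0.0005]
[-0.0163, 0.0293, -0.0005]
[-0.0225, 0.035, -0.0005]
turn [-0.0034  0.0004  0.0004]
```

Emit:
{"name": "step_arm", "arguments": {
  "increments": [
    [[-0.0028,0.008,-0.0007],[-0.001,0,0]],
    [[-0.0064,0.0156,-0.001],[-0.002,0,0]],
    [[-0.0109,0.0228,-0.001],[-0.003,0,0]],
    [[-0.0163,0.0293,-0.001],[-0.003,0,0]],
    [[-0.0225,0.035,-0.001],[-0.003,0,0]]
  ]
}}

```text
time: 13.6
ee_pos: [0.5751, 0.008, 0.0977]
eef_rot: [0.769, 0.639, -0.001, -0.002]
ft_force: [-6.3, 6.8, 0.5]
width: 0.0232
```

```bash
python3 circ.py .13 5
```

```text
t 13.60 a 2.4204 rad 65.21mm z 0.0977 w 0.0232 Ftan 9.09 Frad -1.96 Fz 0.51
[-0.0068, 0.005, -0.0003]
[-0.0142, 0.0092, -0.0003]
[-0.0219, 0.0124, -0.0004]
[-0.0301, 0.0146, -0.0004]
[-0.0385, 0.0158, -0.0004]
turn [-0.004  -0.0015  0.0025]
fit C [ 0.5192 -0.025 ] rms 3.0900078733499726e-05
```

```bash
echo '[0.5192,-0.025]'>cen.json; python3 circ.py .13 5
```

```text
t 13.60 a 2.4215 rad 64.93mm z 0.0977 w 0.0232 Ftan 9.08 Frad -1.97 Fz 0.51
[-0.0067, 0.0052, -0.0003]
[-0.014, 0.0094, -0.0003]
[-0.0218, 0.0126, -0.0004]
[-0.0299, 0.0148, -0.0004]
[-0.0383, 0.0159, -0.0004]
turn [-0.004  -0.0015  0.0025]
fit C [ 0.5191 -0.025 ] rms 3.2566799911569904e-05
```

Emit:
{"name": "step_arm", "arguments": {
  "increments": [
    [[-0.0068,0.005,-0.0002],[-0.002,0,0]],
    [[-0.0142,0.0092,-0.0002],[-0.004,-0.001,0.001]],
    [[-0.0219,0.0124,-0.0002],[-0.004,-0.001,0.002]],
    [[-0.0301,0.0146,-0.0002],[-0.004,-0.001,0.002]],
    [[-0.0385,0.0158,-0.0002],[-0.004,-0.001,0.002]]
  ]
}}

```text
time: 14.1
ee_pos: [0.584, -0.03, 0.0977]
eef_rot: [0.769, 0.639, 0.001, -0.001]
ft_force: [-1.0, 8.2, 2.0]
width: 0.0231
```

```bash
python3 circ.py .13 5
```

```text
t 14.10 a 3.0310 rad 64.94mm z 0.0977 w 0.0231 Ftan 8.05 Frad -1.64 Fz 1.96
[-0.0084, 0.0004, -0.0003]
[-0.0168, -0.0003, -0.0003]
[-0.0251, -0.0021, -0.0004]
[-0.033, -0.005, -0.0004]
[-0.0405, -0.0089, -0.0004]
turn [-0.0007 -0.0036  0.0032]
fit C [ 0.5191 -0.025 ] rms 3.017934413750301e-05
```

Emit:
{"name": "step_arm", "arguments": {
  "increments": [
    [[-0.0084,0.0004,-0.0003],[0,-0.001,0.001]],
    [[-0.0168,-0.0003,-0.0003],[0,-0.003,0.003]],
    [[-0.0251,-0.0021,-0.0003],[0,-0.003,0.003]],
    [[-0.033,-0.005,-0.0003],[0,-0.003,0.003]],
    [[-0.0405,-0.0089,-0.0003],[0,-0.003,0.003]]
  ]
}}

```text
time: 14.6
ee_pos: [0.5689, -0.0668, 0.0978]
eef_rot: [0.769, 0.639, 0.001, -0.0]
ft_force: [4.3, 3.3, -4.5]
width: 0.0226
```

```bash
python3 circ.py .13 5
python3 - <<'E'
from h import *
for n in("wrist","scene"):
    c=r.camera(n);cv2.imwrite(f"pics/{n}13.png",c["pixels"])
E
```

```text
t 14.60 a 3.6544 rad 64.96mm z 0.0978 w 0.0226 Ftan 5.27 Frad 1.20 Fz -4.46
[-0.0071, -0.0046, -0.0002]
[-0.0135, -0.0101, -0.0002]
[-0.0191, -0.0164, -0.0003]
[-0.0239, -0.0233, -0.0003]
[-0.0277, -0.0309, -0.0003]
turn [ 0.0012 -0.0019  0.0018]
fit C [ 0.5191 -0.025 ] rms 2.8991682903419998e-05
```

View pics/scene13.png

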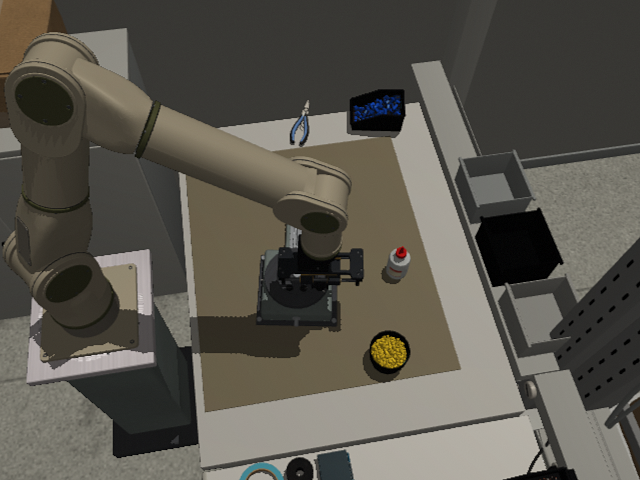

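View pics/wrist13.png

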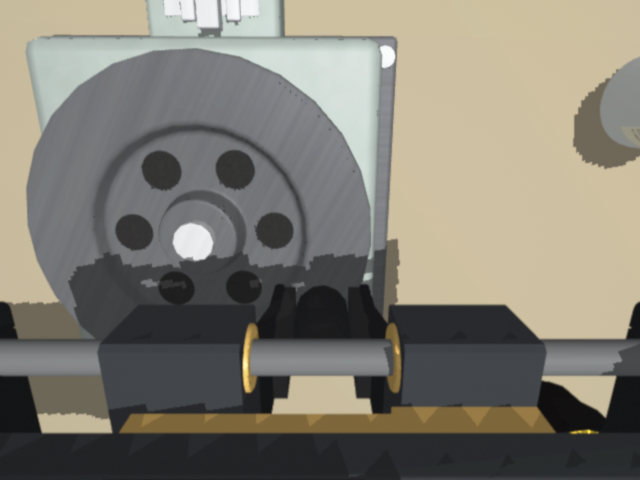

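The wheel is past half a turn and the bystanders are clear (bottle at 399,262, cup at 389,352). Carrying on.

Emit:
{"name": "step_arm", "arguments": {
  "increments": [
    [[-0.0071,-0.0046,0.0001],[0,-0.001,0.001]],
    [[-0.0135,-0.0101,0.0003],[0,-0.002,0.002]],
    [[-0.0191,-0.0164,0.0003],[0,-0.002,0.002]],
    [[-0.0239,-0.0233,0.0003],[0,-0.002,0.002]],
    [[-0.0277,-0.0309,0.0003],[0,-0.002,0.002]]
  ]
}}

```text
time: 15.2
ee_pos: [0.5323, -0.0888, 0.0977]
eef_rot: [0.77, 0.637, -0.0, -0.0]
ft_force: [2.2, 5.7, 0.4]
width: 0.0234
```

```bash
python3 circ.py .13 5
```

```text
t 15.20 a 4.3222 rad 65.14mm z 0.0977 w 0.0234 Ftan 3.30 Frad -5.18 Fz 0.42
[-0.0026, -0.0081, -0.0003]
[-0.0042, -0.0163, -0.0003]
[-0.0048, -0.0248, -0.0003]
[-0.0042, -0.0332, -0.0003]
[-0.0026, -0.0415, -0.0003]
turn [-0.0001 -0.     -0.0013]
fit C [ 0.5192 -0.025 ] rms 5.992695382189628e-05
```

Emit:
{"name": "step_arm", "arguments": {
  "increments": [
    [[-0.0026,-0.0081,-0.0002],[0,0,0]],
    [[-0.0042,-0.0163,-0.0002],[0,0,0]],
    [[-0.0048,-0.0248,-0.0002],[0,0,-0.001]],
    [[-0.0042,-0.0332,-0.0002],[0,0,-0.001]],
    [[-0.0026,-0.0415,-0.0002],[0,0,-0.001]]
  ]
}}

```text
time: 15.7
ee_pos: [0.4904, -0.0834, 0.0978]
eef_rot: [0.77, 0.638, -0.0, -0.0]
ft_force: [4.7, 1.2, -6.9]
width: 0.023
```

```bash
python3 circ.py .1 5
```

```text
t 15.70 a 4.9835 rad 65.13mm z 0.0978 w 0.0230 Ftan 3.70 Frad -3.13 Fz -6.93
[0.0022, -0.0061, -0.0002]
[0.0048, -0.0121, -0.0002]
[0.0081, -0.0177, -0.0002]
[0.0118, -0.023, -0.0002]
[0.0161, -0.0279, -0.0002]
turn [-0.0001  0.     -0.0004]
fit C [ 0.5191 -0.025 ] rms 6.28288645358019e-05
```

Emit:
{"name": "step_arm", "arguments": {
  "increments": [
    [[0.0022,-0.0061,0.0006],[0,0,0]],
    [[0.0048,-0.0121,0.0006],[0,0,0]],
    [[0.0081,-0.0177,0.0006],[0,0,0]],
    [[0.0118,-0.023,0.0006],[0,0,0]],
    [[0.0161,-0.0279,0.0006],[0,0,0]]
  ]
}}

```text
time: 16.2
ee_pos: [0.466, -0.0625, 0.0976]
eef_rot: [0.77, 0.638, 0.0, 0.0]
ft_force: [2.8, -3.6, 4.8]
width: 0.0233
```

```bash
python3 circ.py .06 5
```

```text
t 16.20 a 5.4816 rad 65.08mm z 0.0976 w 0.0233 Ftan 4.50 Frad -0.22 Fz 4.79
[0.0028, -0.0027, -0.0004]
[0.0058, -0.0052, -0.0004]
[0.0089, -0.0076, -0.0004]
[0.0121, -0.0098, -0.0004]
[0.0155, -0.0117, -0.0004]
turn [ 0.0008  0.0003 -0.0008]
fit C [ 0.5191 -0.025 ] rms 6.002329356223613e-05
```

Emit:
{"name": "step_arm", "arguments": {
  "increments": [
    [[0.0028,-0.0027,-0.0004],[0,0,0]],
    [[0.0058,-0.0052,-0.0004],[0,0,0]],
    [[0.0089,-0.0076,-0.0004],[0,0,0]],
    [[0.0121,-0.0098,-0.0004],[0,0,0]],
    [[0.0155,-0.0117,-0.0004],[0,0,0]]
  ]
}}

```text
time: 16.7
ee_pos: [0.4572, -0.045, 0.0977]
eef_rot: [0.77, 0.638, -0.0, 0.001]
ft_force: [5.4, -4.3, -3.9]
width: 0.023
```

```bash
python3 circ.py .02 5
```

```text
t 16.70 a 5.7848 rad 65.12mm z 0.0977 w 0.0230 Ftan 5.71 Frad -3.86 Fz -3.91
[0.0012, -0.0005, -0.0003]
[0.0024, -0.0011, -0.0003]
[0.0035, -0.0017, -0.0003]
[0.0047, -0.0022, -0.0003]
[0.0059, -0.0027, -0.0003]
turn [ 0.0008  0.0009 -0.0007]
fit C [ 0.5191 -0.025 ] rms 5.919911878173479e-05
```

Emit:
{"name": "step_arm", "arguments": {
  "increments": [
    [[0.0012,-0.0005,0],[0,0,0]],
    [[0.0024,-0.0011,0],[0,0,0]],
    [[0.0035,-0.0017,0],[0,0,0]],
    [[0.0047,-0.0022,0],[0,0,0]],
    [[0.0059,-0.0027,0],[0,0,0]]
  ]
}}

```text
time: 17.2
ee_pos: [0.4556, -0.039, 0.0977]
eef_rot: [0.77, 0.638, -0.0, 0.001]
ft_force: [3.2, -3.5, -0.9]
width: 0.0232
```

```bash
python3 circ.py .015 4
```

```text
t 17.20 a 5.8802 rad 65.11mm z 0.0977 w 0.0232 Ftan 4.15 Frad -2.36 Fz -0.95
[0.0009, -0.0003, -0.0003]
[0.0018, -0.0006, -0.0003]
[0.0028, -0.001, -0.0004]
[0.0037, -0.0013, -0.0004]
turn [ 0.0009  0.0015 -0.001 ]
fit C [ 0.5191 -0.025 ] rms 5.750670243338296e-05
```

Emit:
{"name": "step_arm", "arguments": {
  "increments": [
    [[0.0009,-0.0003,0],[0,0,0]],
    [[0.0018,-0.0006,0],[0,0,0]],
    [[0.0028,-0.001,0],[0,0,0]],
    [[0.0037,-0.0013,0],[0,0,0]]
  ]
}}

```text
time: 17.6
ee_pos: [0.455, -0.0355, 0.0976]
eef_rot: [0.77, 0.637, -0.001, 0.001]
ft_force: [4.2, -4.3, 0.6]
width: 0.0233
```

```bash
python3 circ.py .015 4
```

```text
t 17.60 a 5.9343 rad 65.10mm z 0.0976 w 0.0233 Ftan 4.94 Frad -3.49 Fz 0.58
[0.001, -0.0002, -0.0004]
[0.0019, -0.0005, -0.0004]
[0.0028, -0.0008, -0.0004]
[0.0037, -0.0011, -0.0004]
turn [ 0.0009  0.0022 -0.0014]
fit C [ 0.5191 -0.025 ] rms 5.5702418613203356e-05
```

Emit:
{"name": "step_arm", "arguments": {
  "increments": [
    [[0.001,-0.0001,0],[0,0.001,0]],
    [[0.0019,-0.0003,0],[0,0.001,0]],
    [[0.0028,-0.0006,0],[0,0.001,0]],
    [[0.0037,-0.0009,0],[0,0.001,0]]
  ]
}}

```text
time: 18.0
ee_pos: [0.4545, -0.0322, 0.0976]
eef_rot: [0.771, 0.637, -0.001, 0.001]
ft_force: [2.1, -4.4, 2.1]
width: 0.0233
```

```bash
python3 circ.py .015 4
```

```text
t 18.00 a 5.9851 rad 65.08mm z 0.0976 w 0.0233 Ftan 4.66 Frad -1.64 Fz 2.08
[0.001, -0.0002, -0.0004]
[0.0019, -0.0005, -0.0004]
[0.0028, -0.0007, -0.0004]
[0.0038, -0.001, -0.0004]
turn [ 0.0005  0.002  -0.0019]
fit C [ 0.5191 -0.025 ] rms 5.382865019749637e-05
```

Emit:
{"name": "step_arm", "arguments": {
  "increments": [
    [[0.001,-0.0001,0],[0,0.001,-0.001]],
    [[0.0019,-0.0003,0],[0,0.001,-0.001]],
    [[0.0028,-0.0005,0],[0,0.001,-0.001]],
    [[0.0038,-0.0008,0],[0,0.001,-0.001]]
  ]
}}

```text
time: 18.4
ee_pos: [0.4542, -0.0288, 0.0976]
eef_rot: [0.77, 0.637, -0.001, 0.001]
ft_force: [2.9, -4.5, 2.0]
width: 0.0228
```

```bash
python3 circ.py .015 4
```

```text
t 18.40 a 6.0373 rad 65.08mm z 0.0976 w 0.0228 Ftan 4.71 Frad -2.67 Fz 2.05
[0.001, -0.0001, -0.0004]
[0.0019, -0.0004, -0.0004]
[0.0029, -0.0006, -0.0004]
[0.0038, -0.0008, -0.0004]
turn [ 0.0001  0.0017 -0.0013]
fit C [ 0.5191 -0.025 ] rms 5.214969421599452e-05
```

Emit:
{"name": "step_arm", "arguments": {
  "increments": [
    [[0.001,0.0001,0],[0,0.001,-0.001]],
    [[0.0019,-0.0001,0],[0,0.001,-0.001]],
    [[0.0029,-0.0003,0],[0,0.001,-0.001]],
    [[0.0038,-0.0005,0],[0,0.001,-0.001]]
  ]
}}

```text
time: 18.8
ee_pos: [0.4541, -0.0251, 0.0976]
eef_rot: [0.77, 0.638, -0.001, 0.0]
ft_force: [0.1, -5.2, 5.5]
width: 0.0229
```

```bash
python3 circ.py .015 4
```

```text
t 18.80 a 6.0948 rad 65.08mm z 0.0976 w 0.0229 Ftan 5.18 Frad -0.06 Fz 5.51
[0.001, -0.0001, -0.0004]
[0.0019, -0.0003, -0.0004]
[0.0029, -0.0004, -0.0004]
[0.0039, -0.0005, -0.0004]
turn [-0.0006  0.001  -0.0005]
fit C [ 0.5191 -0.025 ] rms 5.06391294236518e-05
```

Emit:
{"name": "step_arm", "arguments": {
  "increments": [
    [[0.001,-0.0001,-0.0003],[0,0.001,0]],
    [[0.0019,-0.0002,-0.0003],[0,0.001,0]],
    [[0.0029,-0.0003,-0.0003],[0,0.001,0]],
    [[0.0039,-0.0004,-0.0003],[0,0.001,0]]
  ]
}}

```text
time: 19.2
ee_pos: [0.4542, -0.0212, 0.0976]
eef_rot: [0.77, 0.638, -0.0, -0.0]
ft_force: [1.8, -4.5, 1.3]
width: 0.0232
```

```bash
python3 circ.py .015 4
```

```text
t 19.20 a 6.1541 rad 65.09mm z 0.0976 w 0.0232 Ftan 4.37 Frad -2.01 Fz 1.30
[0.001, -0.0, -0.0004]
[0.0019, -0.0001, -0.0004]
[0.0029, -0.0002, -0.0004]
[0.0039, -0.0003, -0.0004]
turn [-0.001   0.0004 -0.0004]
fit C [ 0.5191 -0.025 ] rms 4.933257127613535e-05
```

Emit:
{"name": "step_arm", "arguments": {
  "increments": [
    [[0.001,0.0001,0],[-0.001,0,0]],
    [[0.0019,0,0],[-0.001,0,0]],
    [[0.0029,-0.0001,0],[-0.001,0,0]],
    [[0.0039,-0.0001,0],[-0.001,0,0]]
  ]
}}

```text
time: 19.6
ee_pos: [0.4546, -0.0173, 0.0976]
eef_rot: [0.77, 0.638, -0.0, -0.0]
ft_force: [-1.3, -5.5, 4.9]
width: 0.023
```

```bash
python3 circ.py .015 4
```

```text
t 19.60 a 6.2145 rad 65.08mm z 0.0976 w 0.0230 Ftan 5.59 Frad 0.69 Fz 4.86
[0.001, 0.0, -0.0004]
[0.002, -0.0, -0.0004]
[0.0029, -0.0001, -0.0004]
[0.0039, -0.0001, -0.0004]
turn [-0.0006  0.0004 -0.0006]
fit C [ 0.5191 -0.025 ] rms 4.8042224403743456e-05
```

Emit:
{"name": "step_arm", "arguments": {
  "increments": [
    [[0.001,0,-0.0003],[0,0,0]],
    [[0.002,0,-0.0003],[0,0,0]],
    [[0.0029,-0.0001,-0.0003],[0,0,0]],
    [[0.0039,-0.0001,-0.0003],[0,0,0]]
  ]
}}

```text
time: 20.0
ee_pos: [0.4551, -0.0135, 0.0976]
eef_rot: [0.77, 0.638, -0.001, -0.0]
ft_force: [1.4, -5.4, 0.3]
width: 0.023
```

```bash
python3 circ.py .015 4
```

```text
t 20.00 a 6.2735 rad 65.13mm z 0.0976 w 0.0230 Ftan 5.04 Frad -2.34 Fz 0.27
[0.001, 0.0001, -0.0004]
[0.002, 0.0001, -0.0004]
[0.0029, 0.0002, -0.0004]
[0.0039, 0.0002, -0.0004]
turn [-0.0007  0.0008 -0.0005]
fit C [ 0.5191 -0.025 ] rms 4.852477130865374e-05
```

Emit:
{"name": "step_arm", "arguments": {
  "increments": [
    [[0.001,0.0002,0],[0,0,0]],
    [[0.002,0.0002,0],[0,0,0]],
    [[0.0029,0.0003,0],[0,0,0]],
    [[0.0039,0.0004,0],[0,0,0]]
  ]
}}

```text
time: 20.4
ee_pos: [0.456, -0.0096, 0.0976]
eef_rot: [0.77, 0.638, -0.001, -0.0]
ft_force: [-1.9, -4.4, 5.6]
width: 0.0233
```

```bash
python3 circ.py .015 4
```

```text
t 20.40 a 0.0517 rad 65.06mm z 0.0976 w 0.0233 Ftan 4.73 Frad 0.77 Fz 5.56
[0.001, 0.0001, -0.0004]
[0.0019, 0.0002, -0.0004]
[0.0029, 0.0003, -0.0004]
[0.0039, 0.0004, -0.0004]
turn [-0.0013  0.0007 -0.0006]
fit C [ 0.5191 -0.025 ] rms 4.740203217663634e-05
```

Emit:
{"name": "step_arm", "arguments": {
  "increments": [
    [[0.001,0.0001,-0.0004],[-0.001,0,0]],
    [[0.0019,0.0002,-0.0004],[-0.001,0,0]],
    [[0.0029,0.0003,-0.0004],[-0.001,0,0]],
    [[0.0039,0.0004,-0.0004],[-0.001,0,0]]
  ]
}}

```text
time: 20.8
ee_pos: [0.4569, -0.006, 0.0977]
eef_rot: [0.77, 0.638, -0.001, 0.0]
ft_force: [0.5, -6.1, -0.5]
width: 0.0235
```

```bash
python3 circ.py .015 4
```

```text
t 20.80 a 0.1097 rad 65.13mm z 0.0977 w 0.0235 Ftan 5.68 Frad -2.28 Fz -0.51
[0.001, 0.0002, -0.0003]
[0.0019, 0.0004, -0.0003]
[0.0029, 0.0005, -0.0003]
[0.0038, 0.0007, -0.0003]
turn [-0.0004  0.0012 -0.0007]
fit C [ 0.5191 -0.025 ] rms 4.827219895256758e-05
```

Emit:
{"name": "step_arm", "arguments": {
  "increments": [
    [[0.001,0.0003,0],[0,0,0]],
    [[0.0019,0.0005,0],[0,0,0]],
    [[0.0029,0.0007,0],[0,0,0]],
    [[0.0038,0.0009,0],[0,0,0]]
  ]
}}

```text
time: 21.2
ee_pos: [0.4583, -0.0022, 0.0976]
eef_rot: [0.77, 0.638, -0.001, -0.0]
ft_force: [-2.7, -2.7, 5.3]
width: 0.0231
```

```bash
python3 circ.py .015 4
```

```text
t 21.20 a 0.1706 rad 65.06mm z 0.0976 w 0.0231 Ftan 3.51 Frad 1.53 Fz 5.31
[0.0009, 0.0002, -0.0004]
[0.0019, 0.0004, -0.0004]
[0.0029, 0.0006, -0.0004]
[0.0038, 0.0008, -0.0004]
turn [-0.0011  0.0012 -0.0006]
fit C [ 0.5191 -0.025 ] rms 4.7241136759770674e-05
```

Emit:
{"name": "step_arm", "arguments": {
  "increments": [
    [[0.0009,0.0002,-0.0004],[0,0.001,0]],
    [[0.0019,0.0004,-0.0004],[0,0.001,0]],
    [[0.0029,0.0006,-0.0004],[0,0.001,0]],
    [[0.0038,0.0008,-0.0004],[0,0.001,0]]
  ]
}}

```text
time: 21.6
ee_pos: [0.4596, 0.0012, 0.0977]
eef_rot: [0.77, 0.638, -0.001, -0.0]
ft_force: [-0.5, -5.4, -0.8]
width: 0.0232
```

```bash
python3 circ.py .012 4
```

```text
t 21.60 a 0.2276 rad 65.09mm z 0.0977 w 0.0232 Ftan 5.11 Frad -1.74 Fz -0.78
[0.0007, 0.0003, -0.0003]
[0.0015, 0.0005, -0.0003]
[0.0022, 0.0007, -0.0003]
[0.003, 0.0009, -0.0003]
turn [-0.0012  0.0006 -0.0007]
fit C [ 0.5191 -0.025 ] rms 4.655198152035014e-05
```

Emit:
{"name": "step_arm", "arguments": {
  "increments": [
    [[0.0008,0.0003,0],[0,0,0]],
    [[0.0015,0.0005,0],[0,0,0]],
    [[0.0023,0.0008,0],[0,0,0]],
    [[0.0031,0.001,0],[0,0,0]]
  ]
}}

```text
time: 22.0
ee_pos: [0.461, 0.0042, 0.0976]
eef_rot: [0.77, 0.638, -0.001, -0.0]
ft_force: [-2.1, -3.6, 2.6]
width: 0.0228
```

```bash
python3 circ.py .012 4
```

```text
t 22.00 a 0.2781 rad 65.09mm z 0.0976 w 0.0228 Ftan 4.21 Frad 0.26 Fz 2.57
[0.0007, 0.0003, -0.0004]
[0.0015, 0.0005, -0.0004]
[0.0022, 0.0008, -0.0004]
[0.003, 0.001, -0.0004]
turn [-0.0016  0.0006 -0.0007]
fit C [ 0.5191 -0.025 ] rms 4.587540545173061e-05
```

Emit:
{"name": "step_arm", "arguments": {
  "increments": [
    [[0.0008,0.0003,-0.0002],[-0.001,0,0]],
    [[0.0015,0.0005,-0.0002],[-0.001,0,0]],
    [[0.0023,0.0008,-0.0002],[-0.001,0,0]],
    [[0.0031,0.0011,-0.0002],[-0.001,0,0]]
  ]
}}

```text
time: 22.4
ee_pos: [0.4622, 0.0065, 0.0976]
eef_rot: [0.77, 0.638, -0.001, -0.0]
ft_force: [-4.0, -6.0, 3.3]
width: 0.0231
```

```bash
python3 circ.py .012 4
```

```text
t 22.40 a 0.3184 rad 65.13mm z 0.0976 w 0.0231 Ftan 7.16 Frad 0.56 Fz 3.26
[0.0007, 0.0004, -0.0004]
[0.0014, 0.0006, -0.0004]
[0.0022, 0.0009, -0.0004]
[0.0029, 0.0012, -0.0004]
turn [-0.0015  0.0016 -0.001 ]
fit C [ 0.5191 -0.025 ] rms 4.645297895342174e-05
```

Tangential force has risen to 7.2 N against a drag of about 4.7 N, and the knob is moving less than commanded: this looks like contact. I'll confirm with a small push.

Emit:
{"name": "step_arm", "arguments": {
  "increments": [
    [[0.0004,0.0002,-0.0003],[-0.001,0.001,0]],
    [[0.0008,0.0004,-0.0003],[-0.001,0.001,0]],
    [[0.0012,0.0005,-0.0003],[-0.001,0.001,0]]
  ]
}}

```text
time: 22.7
ee_pos: [0.4624, 0.0068, 0.0976]
eef_rot: [0.771, 0.637, -0.001, 0.0]
ft_force: [-3.0, -7.5, 3.0]
width: 0.0229
```

```bash
python3 circ.py .012 2
```

```text
t 22.70 a 0.3233 rad 65.13mm z 0.0976 w 0.0229 Ftan 8.04 Frad -1.09 Fz 3.02
[0.0007, 0.0004, -0.0004]
[0.0014, 0.0006, -0.0004]
turn [-0.0015  0.0018 -0.0016]
fit C [ 0.5191 -0.025 ] rms 4.701002163363473e-05
```

Contact confirmed: 8.0 N, with the wheel moving only 5 mrad. I'm aiming for about 6 N above drag so that it stays pressed after release.

Emit:
{"name": "step_arm", "arguments": {
  "increments": [
    [[0.0005,0.0002,-0.0002],[-0.001,0.001,-0.001]],
    [[0.001,0.0005,-0.0002],[-0.001,0.001,-0.001]],
    [[0.0016,0.0007,-0.0002],[-0.001,0.001,-0.001]]
  ]
}}

```text
time: 23.0
ee_pos: [0.4627, 0.0074, 0.0976]
eef_rot: [0.77, 0.637, -0.001, -0.0]
ft_force: [-4.1, -7.8, 5.5]
width: 0.0227
```

```bash
python3 circ.py .012 2
```

```text
t 23.00 a 0.3333 rad 65.09mm z 0.0976 w 0.0227 Ftan 8.84 Frad -0.32 Fz 5.48
[0.0007, 0.0003, -0.0004]
[0.0014, 0.0006, -0.0004]
turn [-0.0018  0.0021 -0.0013]
fit C [ 0.5191 -0.025 ] rms 4.635291458518141e-05
```

Emit:
{"name": "step_arm", "arguments": {
  "increments": [
    [[0.0006,0.0003,-0.0004],[-0.001,0.001,-0.001]],
    [[0.0012,0.0005,-0.0004],[-0.001,0.001,-0.001]],
    [[0.0018,0.0008,-0.0004],[-0.001,0.001,-0.001]]
  ]
}}

```text
time: 23.3
ee_pos: [0.463, 0.0078, 0.0976]
eef_rot: [0.77, 0.638, -0.002, 0.0]
ft_force: [-5.7, -8.6, 4.4]
width: 0.0234
```

```bash
python3 circ.py .012 2
```

```text
t 23.30 a 0.3417 rad 65.09mm z 0.0976 w 0.0234 Ftan 10.32 Frad 0.59 Fz 4.40
[0.0007, 0.0003, -0.0004]
[0.0014, 0.0006, -0.0004]
turn [-0.0023  0.0028 -0.0012]
fit C [ 0.5191 -0.025 ] rms 4.5663451258209876e-05
```

Emit:
{"name": "step_arm", "arguments": {
  "increments": [
    [[0.0006,0.0003,-0.0004],[-0.001,0.001,-0.001]],
    [[0.0012,0.0005,-0.0004],[-0.001,0.001,-0.001]],
    [[0.0019,0.0007,-0.0004],[-0.001,0.001,-0.001]]
  ]
}}

```text
time: 23.6
ee_pos: [0.4632, 0.0083, 0.0976]
eef_rot: [0.77, 0.638, -0.002, 0.0]
ft_force: [-4.8, -10.1, 3.5]
width: 0.0232
```

```bash
python3 circ.py .012 2
```

```text
t 23.60 a 0.3495 rad 65.12mm z 0.0976 w 0.0232 Ftan 11.13 Frad -1.03 Fz 3.54
[0.0007, 0.0004, -0.0004]
[0.0014, 0.0007, -0.0004]
turn [-0.0028  0.0038 -0.0011]
fit C [ 0.5191 -0.025 ] rms 4.554716128115234e-05
```

About 6.4 N above drag, so the buffer is pressed roughly 1.25 mm. Taking a before picture, then releasing.

Run:
```python
from h import *
c=r.camera("wrist");cv2.imwrite("pics/w20.png",c["pixels"]);np.savez("w20.npz",**c)
```

Emit:
{"name": "step_arm", "arguments": {
  "increments": [
    [[0,0,0],[0,0,0]],
    [[0,0,0],[0,0,0]],
    [[0,0,0],[0,0,0]],
    [[0,0,0],[0,0,0]],
    [[0,0,0],[0,0,0]]
  ],
  "hand": 0
}}

```text
time: 24.15
ee_pos: [0.4634, 0.0087, 0.0976]
eef_rot: [0.77, 0.638, -0.002, 0.0]
ft_force: [0.2, 0.4, 0.0]
width: 0.0428
```

```bash
python3 circ.py .012 1;python3 - <<'E'
from h import *
c=r.camera("wrist");cv2.imwrite("pics/w21.png",c["pixels"]);b=np.load("w20.npz")
cv2.imwrite("pics/w2021.png",np.vstack([crop(b["pixels"],180,100,400,220,1.3),crop(c["pixels"],180,100,400,220,1.3)]))
print(np.round(b["extrinsics"][:3,3]-c["extrinsics"][:3,3],4))
E
```

```text
t 24.15 a 0.3563 rad 65.23mm z 0.0976 w 0.0428 Ftan -0.42 Frad 0.01 Fz 0.04
[0.0006, 0.0005, -0.0004]
turn [-0.0026  0.0034 -0.0007]
fit C [ 0.5191 -0.025 ] rms 5.2256425887129825e-05
[-0.0001 -0.0004 -0.0001]
```

View pics/w2021.png

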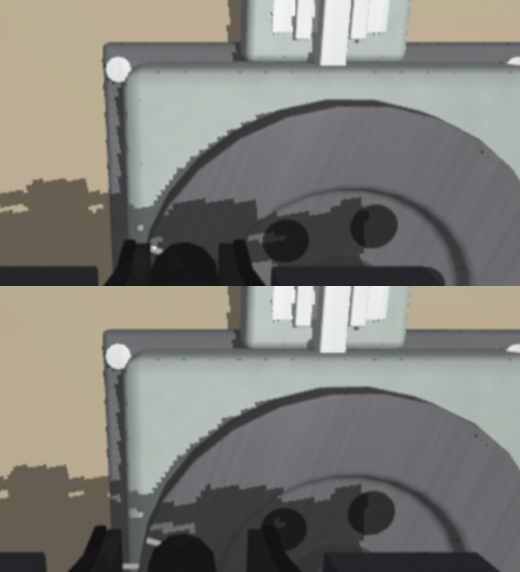

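Released with no force left; the wheel holes shifted by only 1–2 px. Lifting clear.

Emit:
{"name": "step_arm", "arguments": {
  "increments": [
    [[0,0,-0.01],[0,0,0]],
    [[0,0,-0.03],[0,0,0]],
    [[0,0,-0.06],[0,0,0]],
    [[0,0,-0.09],[0,0,0]],
    [[0,0,-0.12],[0,0,0]]
  ]
}}

```text
time: 24.7
ee_pos: [0.4637, 0.0087, 0.2196]
eef_rot: [0.77, 0.637, -0.002, 0.0]
ft_force: [0.5, 0.5, -0.4]
width: 0.0435
```

Emit:
{"name": "step_arm", "arguments": {
  "increments": [
    [[-0.045,0,0],[0,0,0]],
    [[-0.08,0,0],[0,0,0]],
    [[-0.08,0,0],[0,0,0]],
    [[-0.08,0,0],[0,0,0]],
    [[-0.08,0,0],[0,0,0]]
  ]
}}

```text
time: 25.2
ee_pos: [0.4488, -0.069, 0.2201]
eef_rot: [0.77, 0.638, -0.002, 0.0]
ft_force: [-0.7, 0.5, -1.0]
width: 0.0436
```

Run:
```python
from h import *
s=r.read_state();print(s["time"],s["ee_pos"],s["ft_force"])
c=r.camera("wrist");cv2.imwrite("pics/w22.png",c["pixels"]);np.savez("w22.npz",**c)
a=r.camera("scene");cv2.imwrite("pics/s22.png",a["pixels"])
a=r.camera("top");cv2.imwrite("pics/t22.png",a["pixels"])
```

```text
25.2 [ 0.44884945 -0.06896264  0.2201352 ] [-0.69579332  0.53755665 -0.95342403]
```

View pics/w22.png

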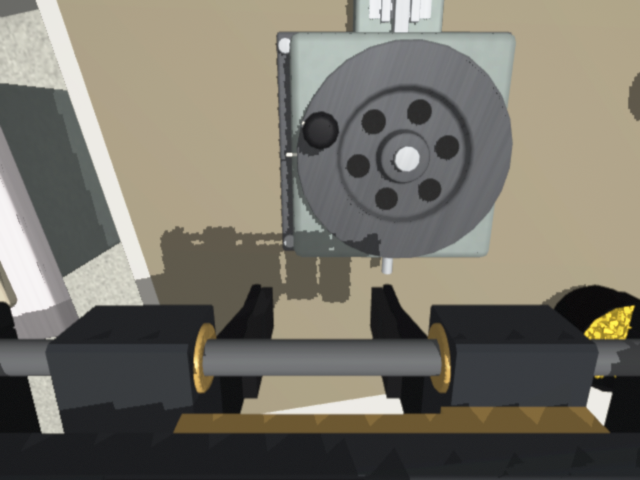

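View pics/s22.png

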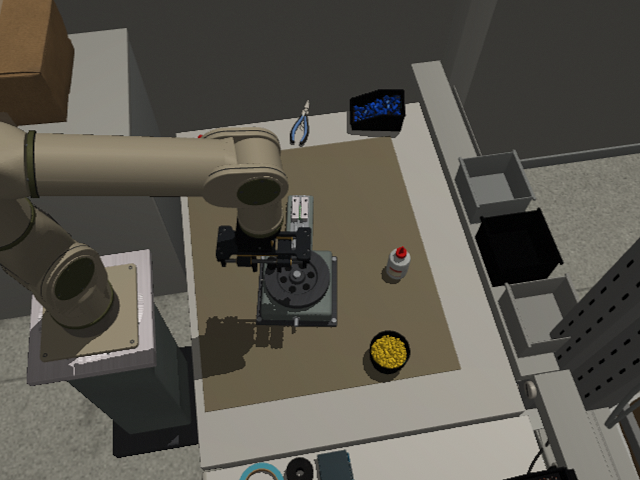

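The knob stands at (320,131) and the hub at (407,159). I'll measure the wheel angle, then look at the block in the guide.

Run:
```python
from h import *
th=-.187;ax=np.array([[np.cos(th),-np.sin(th)],[np.sin(th),np.cos(th)]])
def holes(fn,hub,ctrs):
    c=dict(np.load(fn));g=cv2.cvtColor(c["pixels"],cv2.COLOR_BGR2GRAY)
    H=ray(c,hub,.093)[:2];A=[]
    for u,v in ctrs:
        w=g[v-13:v+14,u-13:u+14];m=w<60;y,x=np.nonzero(m);p=ray(c,(u-13+x.mean(),v-13+y.mean()),.078)[:2];A.append(p)
    C=np.mean(A,0);D=(np.array(A)-C)@ax
    an=np.arctan2(D[:,1],-D[:,0]);return np.sort(np.mod(an,np.pi/3)),C,H,np.hypot(*D.T)
print(holes("w10.npz",(433,143),[(386,111),(434,88),(474,119),(465,171),(418,191),(379,163)]))
print(holes("w22.npz",(407,159),[(374,122),(419,112),(447,147),(430,189),(386,198),(358,166)]))
```

```text
(array([0.61634541, 0.61680858, 0.61696444, 0.61748779, 0.61756795,
       0.61762533]), array([ 0.51757001, -0.02685827]), array([ 0.51840442, -0.02709896]), array([0.03343107, 0.03341931, 0.0334473 , 0.03340126, 0.03349105,
       0.03341672]))
(array([0.84095109, 0.84121737, 0.8417124 , 0.84187954, 0.84194497,
       0.84235539]), array([ 0.5178306 , -0.02670425]), array([ 0.51847469, -0.02737125]), array([0.03354782, 0.03347985, 0.0334766 , 0.03353542, 0.03347072,
       0.033451  ]))
```

Emit:
{"name": "step_arm", "arguments": {
  "increments": [
    [[0.045,0.01,0],[0,0,0]],
    [[0.09,0.025,0],[0,0,0]],
    [[0.135,0.04,0],[0,0,0]],
    [[0.17,0.055,0],[0,0,0]],
    [[0.17,0.06,0],[0,0,0]]
  ]
}}

```text
time: 25.85
ee_pos: [0.5402, 0.0935, 0.2179]
eef_rot: [0.767, 0.641, -0.003, 0.0]
ft_force: [-0.3, -0.9, -0.8]
width: 0.0431
```

Run:
```python
from h import *
s=r.read_state();print(s["time"],s["ee_pos"],s["ft_force"])
c=r.camera("wrist");cv2.imwrite("pics/w23.png",c["pixels"]);np.savez("w23.npz",**c)
```

```text
25.85 [0.54015062 0.09354155 0.21785307] [-0.26166297 -0.85775159 -0.79954947]
```

View pics/w23.png

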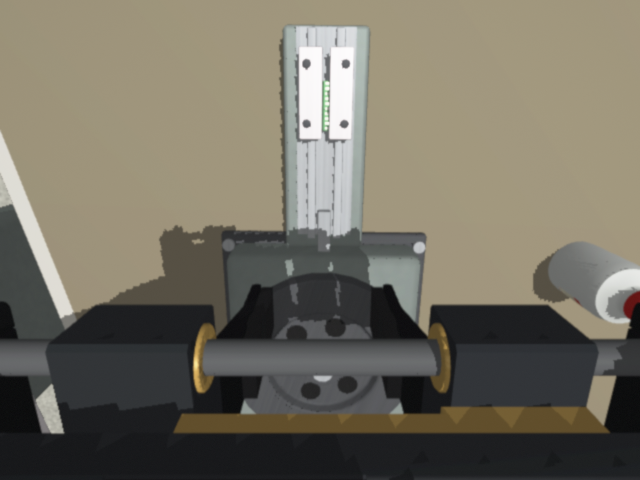

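The block lies inside the guide (rows 80–131, between lips spanning rows 48–139) and the pusher is home. As an independent check of the buffer, I'll see how far the pin protrudes.

Run:
```python
from h import *
th=-.187;ax=np.array([[np.cos(th),-np.sin(th)],[np.sin(th),np.cos(th)]])
O=np.array([.5177,-.0268])
ims=[]
for fn,(u,v) in (("w10.npz",(405,262)),("w22.npz",(388,264))):
    c=dict(np.load(fn));g=cv2.cvtColor(c["pixels"],cv2.COLOR_BGR2GRAY).astype(float)
    ims.append(crop(c["pixels"],u-25,v-20,50,40,8))
    best=[]
    for du in range(-3,4):
        col=g[v-3:v+20,u+du];d=np.diff(col);k=int(np.argmin(d));best.append((u+du,v-3+k+.5,round(d[k])))
    print(best)
cv2.imwrite("pics/pin.png",np.hstack(ims))
c=dict(np.load("w23.npz"))
for q,z in(((326,81),.041),((326,131),.041),((326,139),.0485),((326,48),.0485),((324,211),.04)):
    p=ray(c,q,z)[:2];print(q,ax.T@(p-O)*1e3)
```

```text
[(402, 272.5, -3), (403, 273.5, -10), (404, 273.5, -15), (405, 273.5, -20), (406, 273.5, -26), (407, 273.5, -26), (408, 273.5, -21)]
[(385, 282.5, -24), (386, 282.5, -27), (387, 282.5, -27), (388, 273.5, -26), (389, 273.5, -22), (390, 273.5, -15), (391, 272.5, -6)]
(326, 81) [  1.82377549 231.72447624]
(326, 131) [  2.29611523 193.66793962]
(326, 139) [  2.30182968 187.69962379]
(326, 48) [  1.47523844 254.29829676]
(324, 211) [  1.39965913 126.53608814]
```

View pics/pin.png

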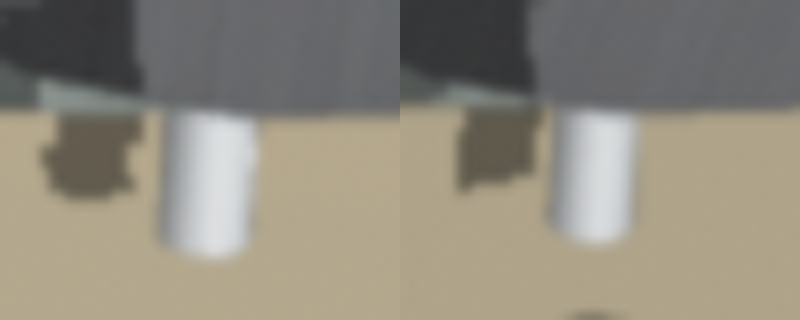

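```bash
python3 - <<'E'
from h import *
th=-.187;ax=np.array([[np.cos(th),-np.sin(th)],[np.sin(th),np.cos(th)]])
a=dict(np.load("w10.npz"));b=dict(np.load("w22.npz"))
Ca=np.array([.51757,-.026858]);Cb=np.array([.51783,-.026704])
for z in(.02,.03,.04):
    ya=(ax.T@(ray(a,(405.7,274.2),z)[:2]-Ca))[1];yb=(ax.T@(ray(b,(387.5,274.4),z)[:2]-Cb))[1];print(z,ya*1e3,yb*1e3,(ya-yb)*1e3)
# reference: base screw lower-left near (297,240) / (289,242)
print(a["extrinsics"][:3,3],b["extrinsics"][:3,3])
E
python3 - <<'E'
from h import *
# compare final scene/top bystander positions with start
for n,f in(("scene","pics/s22.png"),("top","pics/t22.png")):
    x=cv2.imread(f"pics/{n}0.png").astype(int);y=cv2.imread(f).astype(int)
    d=np.abs(x-y).max(2)
    R_={"scene":{"cup":(365,328,50,55),"bottle":(383,243,32,42)},"top":{"cup":(398,190,40,40),"bottle":(333,172,30,35),"driver":(182,285,40,55)}}[n]
    for k,(u,v,w,h) in R_.items():
        A=x[v:v+h,u:u+w].mean(2).astype(np.float32);B=y[v:v+h,u:u+w].mean(2).astype(np.float32);print(n,k,cv2.phaseCorrelate(A,B))
E
```

```text
0.02 -117.10041957315146 -118.04821773591154 0.9477981627600829
0.03 -113.11110628699674 -114.02851732328331 0.917411036286564
0.04 -109.12179300084212 -110.00881691065504 0.887023909812934
[ 4.54168947e-01 -1.68518819e-04  3.49724889e-01] [0.46393969 0.01112656 0.38122195]
scene cup ((0.013648504466477362, -0.012942816979702343), 1.001568927526474)
scene bottle ((0.019265226952832393, 0.5703431723335477), 1.0015569989879927)
top cup ((-0.07849802829161945, 0.025318661385512087), 0.9947062864899635)
top bottle ((-0.05395219411473029, 0.008368064187237678), 0.9322607150784246)
top driver ((-0.01735844565744671, 0.056393879089593923), 0.9679830567042033)
```

The pin is out about 0.9 mm, which agrees with the 0.7 mm from the wheel angle. The bystanders haven't moved. Handing in.

```bash
python3 -c "
from bench import r
print(r.close_job())"
```

```text
the job is handed in; nothing more can be done
None
```

I laid the block in the channel and let go of it. I then turned the wheel by its knob through one full revolution, felt it meet the hidden stop, let go and handed the job in at about 26 s.

- **Block:** in the last wrist picture it lies in the guide at about y 194–232 mm in the feeder's frame, so its centre is near 213 mm. The pusher is back home.
- **Stop:** drag was about 4.7 N. The knob force then rose to 11.1 N, roughly 6.4 N above the drag and well under the 11 N limit. That is about 1.25 mm of buffer.
- **After letting go:** the wheel angle suggests the buffer is still pressed about 0.7 mm, and the casing pin about 0.9 mm. The two differ by 0.2 mm, and both are well above the 0.15 mm needed.
- **Bystanders:** the cup, bottle and screwdriver show no shift in the top view. The scene view gave 0.6 px for the bottle, which I took as noise.
- **Disagreement:** the wrist camera put the channel 1–2 mm to +x of the feeder pose I got from the fixed cameras. I centred the block on the channel walls in the wrist picture instead.

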